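# Load the pastry case and close its sliding door

## Task

Stand the last jar from the counter upright in the free front part of the baking pan with the other jars (set it down, do not drop it), push the pan fully home into the case until it meets the back stop, then slide the door along its track until it is fully shut against the frame. Keep every jar upright in the pan and leave the shaker, tin and ramekin where they stand.

Things in the scene. Friction and masses are not known exactly. Their poses are not given: they have to be found in the camera images.
- case: Fixed countertop pastry case, glass in aluminium frames on a stainless base: 520 wide (y), 320 deep (x), 245 high. Origin: centre of its underside. Axes: +x into the case, away from the robot; +y left along the door track; z up. Staff-side face at x -160 mm. Deck 30 mm above the counter, carried on in front as a white full-width work ledge to x -241. Left bay shut by a fixed leaf; right bay open.
- bay_mouth (a point): Fixed point on the deck (30 mm above the counter), mid-width of the right bay's mouth, in the plane of the case's face; axes as the case's. The right jamb stands 111 mm to its right (-y). Inside, two guide strips 14 mm high (x +40 to +260, inner faces at y +89 and -89) lead the pan to a back stop at x +260.
- header (a point): Middle of the lower front edge of the aluminium header above the right bay's mouth, 219 mm above the counter, in the plane of the face; axes as the case's. The header is 26 mm high; a glass roof continues it at the same top height (245 mm). A hand reaching in under it has room only if it leans back, fingers pointing forward and down, 25 to 45 degrees from vertical.
- door (a joint): Sliding door, in m: 0 = shut against the right jamb, grows as it opens leftwards, at most 0.236, at the start 0.20 to 0.236. Framed glass leaf 256 mm wide in the outer track, its inner face 10 mm inside the case's face; top just under the header. About 2.5 N friction, light damping; it stays where it is left. A pan that is not home blocks it.
- pull (a point): Centre of the door's pull: an upright aluminium fin standing out 24 mm from the door (x), 10 mm thick (y), 120 mm high, from 80 to 200 mm above the counter, its middle 12 mm from the door's right-hand (leading) edge. Axes as the case's; it moves with the door. To shut the door it is pushed on its left (+y) face, towards -y.
- pan_front (a point): Middle of the outer face of the pan's front wall, 16 mm above its underside. Axes: +x to the back of the pan, +y left, z up. Loose dark steel baking pan 240 long (x), 165 wide, 32 high, walls 4 mm, about 0.35 kg, on ledge and deck, sticking out of the bay 95 to 135 mm. Home, its back wall meets the back stop and this point is 20 mm inside the face (bay_mouth x +20, y about 0, z +16).
- free_place (a point): Point on the pan's floor (3 mm above its underside) in the middle of its free front part, 45 mm behind the front wall's outer face; axes as the pan's. A jar set here has its centre 36 mm above this point and clears the front row of jars by about 45 mm and the front wall by 15 mm.
- jar_mid (a point): Centre (36 mm above its foot) of the jar to be loaded, the one standing alone on the counter: closed amber preserve jar with steel lid and paper band, 52 mm diameter, 72 mm high, about 0.2 kg. z is its upright axis.
- stock0_mid (a point): Centre of one of the four jars already in the pan (same kind as the jar to be loaded, 52 mm diameter, 72 mm high); back row, left.
- stock1_mid (a point): Centre of one of the four jars already in the pan (same kind as the jar to be loaded, 52 mm diameter, 72 mm high); back row, right.
- stock2_mid (a point): Centre of one of the four jars already in the pan (same kind as the jar to be loaded, 52 mm diameter, 72 mm high); front row, left.
- stock3_mid (a point): Centre of one of the four jars already in the pan (same kind as the jar to be loaded, 52 mm diameter, 72 mm high); front row, right.
- shaker_mid (a point): Centre of a glass table shaker with a domed steel top, 46 mm diameter, 76 mm high, standing on the counter; leave it.
- tin_mid (a point): Centre of a closed food tin with a plain paper wrapper, 66 mm diameter, 64 mm high, standing on the counter; leave it.
- ramekin: Empty white ceramic ramekin, 76 mm across, 42 mm high, standing on the counter; origin at the centre of its underside; leave it.
Things that resemble listed ones, but are neither listed nor needed, are in the scene too. Leave any blue or purple look-alike of the part that bears jar_mid alone.

How it is judged:
On the way, in this order (a step that is already met when the one before it is completed fails the run):
1. the last jar stands upright in the pan, let go (angle between jar_mid's own z axis and vertical below 0.12 rad and z of jar_mid in the frame of pan_front between 0.015 and 0.029 m and x of jar_mid in the frame of pan_front between 0.02 and 0.22 m and y of jar_mid in the frame of pan_front between -0.065 and 0.065 m and contact force between the fingers and jar below 0.05 N and linear speed of jar below 0.03 m/s), for 0.2 s.
2. the pan is fully home against the back stop, with all five jars upright in it (x of pan_front in the frame of bay_mouth between 0.014 and 0.027 m and angle between the x axis of pan_front and the x axis of bay_mouth, either way round below 0.05 rad and angle between each of jar_mid, stock0_mid, stock1_mid, stock2_mid, stock3_mid's own z axis and vertical below 0.12 rad and z of jar_mid in the frame of pan_front between 0.015 and 0.029 m and x of jar_mid in the frame of pan_front between 0.02 and 0.22 m and y of jar_mid in the frame of pan_front between -0.065 and 0.065 m and z of stock0_mid in the frame of pan_front between 0.015 and 0.029 m and x of stock0_mid in the frame of pan_front between 0.02 and 0.22 m and y of stock0_mid in the frame of pan_front between -0.065 and 0.065 m and z of stock1_mid in the frame of pan_front between 0.015 and 0.029 m and x of stock1_mid in the frame of pan_front between 0.02 and 0.22 m and y of stock1_mid in the frame of pan_front between -0.065 and 0.065 m and z of stock2_mid in the frame of pan_front between 0.015 and 0.029 m and x of stock2_mid in the frame of pan_front between 0.02 and 0.22 m and y of stock2_mid in the frame of pan_front between -0.065 and 0.065 m and z of stock3_mid in the frame of pan_front between 0.015 and 0.029 m and x of stock3_mid in the frame of pan_front between 0.02 and 0.22 m and y of stock3_mid in the frame of pan_front between -0.065 and 0.065 m), for 0.2 s.
At the end, for the whole second after the job is handed in: The door is shut against the jamb (within 4 mm); the pan is home in its bay (front wall 20 mm inside the case's face, within about 6 mm, square within 0.05 rad); all five jars stand upright (within 0.12 rad) on the pan's floor; all at rest (all of step 2 and value of joint door below 0.004 m and linear speed of pan below 0.02 m/s and linear speed of each of jar, stock0, stock1, stock2, stock3 below 0.03 m/s); the robot touches nothing.
It fails at once if the jar is dropped or thrown (moves faster than 0.7 m/s out of the fingers, a fall of about 25 mm) (linear speed of jar above 0.7 m/s and contact force between the fingers and jar below 0.01 N).
It fails at once if a jar is tipped over (angle between any of stock0_mid, stock1_mid, stock2_mid, stock3_mid's own z axis and vertical above 0.6 rad or (angle between jar_mid's own z axis and vertical above 0.6 rad and contact force between the fingers and jar below 0.01 N)).
It fails at once if the shaker, tin or ramekin is pushed more than 30 mm or tipped over (distance of any of shaker_mid, tin_mid, ramekin from where it was at the start of the episode above 0.03 m or angle between any of shaker_mid, tin_mid, ramekin's own z axis and vertical above 0.5 rad).
It also fails if it takes over 72 s, if anything falls off the work surface, if the arm or the gripper's body presses on something with over 40 N, if the wrist force passes 120 N, or if a joint passes its speed limit or range.

## Robot

A 6-joint arm with a two-finger parallel gripper is mounted at the origin on the work surface. World frame = base frame: x ahead of the robot, y to its left, z up, the work surface at z = 0. Lengths are in m, angles in rad, forces in N, time in s.
With the tool pointing down it reaches from about 0.375 to 0.9 m from the base axis. Payload 3.1 kg.
Tool frame: the origin (TCP) lies at the centre of the arm's flange, where the gripper is bolted on; the fingertips stand 182 mm ahead of it and the grasp point (between the pads) lies 164 mm ahead of it; z points along the fingers, x is the direction in which the jaws open and shut, and the axes are right-handed (so a half turn about z gives the same grasp; the last joint's range is limited). The gripper opens to 87 mm and grips with 3 to 60 N. Pads are 19 mm wide; open, the fingers measure 117 mm over their backs; the gripper's body (75 mm by 190 mm) begins 51 mm behind the grasp point.
Start: joints at [-1.341, 0.527, 1.433, -0, 1.181, -0.178], TCP at [0.248, -0.574, 0.405] pointing down, gripper open.
Joint ranges: [-3.08, 3.08], [-0.75, 2.2], [0.22, 2.44], [-1.43, 4.57], [0, 2.65], [-2.85, 2.85]. Speed limits (rad/s): [2.79, 2.79, 3.14, 3.14, 3.14, 3.14].

## Interface

Orientations are given as a 3x3 rotation matrix whose columns are the frame's x, y, z axes.
In Python, from plant import status, capture, calibration, ticket gives the robot as it stands.
- The arm moves only by the tool arm_command, never from a script. Its arguments are lists of equal length, an entry for each row: "rot": the turn, a rotation vector about the world's x, y, z in degrees, a list of three; "slide": the shift along the world's x, y, z in mm, a list of three; "fingers": the opening, from 0 (shut) to 1 (fully open). A call has 1 to 8 rows; each row shifts and turns the pose as measured when the row begins; what a row does not reach is not made up. A row lasts 1/10 s, in which the tool goes at most 50 mm and 8.59 degrees, less where a joint would pass 70% of its speed; a pose out of reach is approached as far as the arm can. A call with a gripper value outside its range is refused whole. The fingers move at their own pace and stop on an object; "squeeze" is the grip in N (left out, the last holds). Time passes only in rows, so rows that do not move let the fingers close. It gives the time, the measured TCP pose, the force and the opening at its end, in the units of the state.
- status.get_state(): the state, without advancing time (a new reading comes with each control period).
- capture(name): name is "scene" or "top" or "wrist"; returns the picture (400x640x3 uint8, blue, green, red); there is no depth.
- calibration(name): a dict with "fx", "fy", "cx", "cy" (pixels), "position" and "orientation" of the camera in the world; the wrist camera has in their place "mount" (4x4, takes a point from camera to tool coordinates, whose origin is the TCP and whose axes are the tool frame's). Camera axes: x right, y up, looking along -z (the intrinsics and any distortion apply to the point x, -y, -z); pixel columns grow to the right and rows downward; lengths in m; the calibration is good to about 2 mm. A picture is of the moment at which its call begins: read the wrist's pose just before it. calibration takes no time and is no camera call.
- ticket.finish_job(): hands the job in, once; it reports no verdict.
The state is a dict: "time": time; "joint_pos": joint angles; "joint_vel": joint speeds; "tau": joint torques, N m; "ee_pos": TCP position; "ee_rot": TCP orientation; "wrist_force": force on the tool from outside, world axes, zero at the start; "wrist_torque": the same for the moment, N m; "grip_width": finger opening in m.
Only numpy, scipy, OpenCV 4.12 (cv2) and the standard library are available. Lean on these libraries where they do the work, as an engineer would, in place of code of your own. Each camera call takes 0.05 s, during which the arm holds its last target.

## Working session

There is one attempt and no reset: what is moved stays moved. The work goes in short steps, Python scripts to look and compute and a tool call to move; the robot and the scene stay as the last step left them, time stands still between calls to the robot, and variables do not carry over. Pictures are saved under pics/ and viewed, and the job is handed in when it is done.

Besides the shell and the picture viewer there is one more tool, called after "Request:" as name(argument=value, ...) on one line, values as JSON. arm_command: Moves the arm, as the interface text tells. Its arguments: {"type":"object","properties":{"rot":{"type":"array"},"slide":{"type":"array"},"fingers":{"type":"array"},"squeeze":{"type":"number"}},"required":["rot","slide","fingers"]}

```bash
mkdir -p pics; ls; python3 - <<'E'
from plant import status, capture, calibration
import cv2
print(status.get_state())
for n in ("scene","top","wrist"):
    im=capture(n); cv2.imwrite(f"pics/{n}0.png",im); print(n,calibration(n))
E
```

```text
pics
{'time': 0.0, 'joint_pos': array([-1.34148420e+00,  5.28441351e-01,  1.43392537e+00, -3.87300127e-05,
        1.18136656e+00, -1.78483897e-01]), 'joint_vel': array([ 0.00050992, -0.00053491,  0.00204953, -0.00030652, -0.00169047,
       -0.00130026]), 'tau': array([-1.00229779e-04, -4.40043569e+01, -1.76590651e+01,  6.35273801e-02,
        5.82993426e-02, -1.70475619e-04]), 'ee_pos': array([ 0.24781747, -0.57338471,  0.40377911]), 'ee_rot': array([[ 3.96600035e-01, -9.17991362e-01, -5.21473584e-04],
       [-9.17989078e-01, -3.96600227e-01,  2.07644881e-03],
       [-2.11297861e-03, -3.44812615e-04, -9.99997708e-01]]), 'wrist_force': array([0.31729526, 0.04573217, 0.28038717]), 'wrist_torque': array([-0.02412418, -0.01254898, -0.00639433]), 'grip_width': 0.0867664658916363}
scene {'fx': 508.1594571684789, 'fy': 508.1594571684789, 'cx': 321.1509626261693, 'cy': 202.33471400551065, 'position': array([0.67744301, 0.49237849, 1.52486492]), 'orientation': array([[-0.93776965, -0.32961909,  0.10926724],
       [ 0.34725036, -0.88803774,  0.30134061],
       [-0.00229418,  0.32053117,  0.94723519]])}
top {'fx': 407.9521905015977, 'fy': 407.9521905015977, 'cx': 317.8745151619622, 'cy': 199.01839026417812, 'position': array([0.32541829, 0.07437217, 1.53447266]), 'orientation': array([[ 0.02594702,  0.98966835, -0.1410082 ],
       [-0.99963794,  0.02669209,  0.00339478],
       [ 0.00712351,  0.14086907,  0.99000261]])}
wrist {'fx': 327.79927679704025, 'fy': 327.79927679704025, 'cx': 325.96074195279397, 'cy': 200.3424948157095, 'mount': array([[ 9.99999829e-01,  4.71709539e-05,  5.82963667e-04,
         1.18205794e-03],
       [ 2.15043866e-04, -9.56577470e-01, -2.91478127e-01,
        -7.99135024e-02],
       [ 5.43900608e-04,  2.91478203e-01, -9.56577316e-01,
         2.00677991e-02],
       [ 0.00000000e+00,  0.00000000e+00,  0.00000000e+00,
         1.00000000e+00]])}
```

View pics/scene0.png

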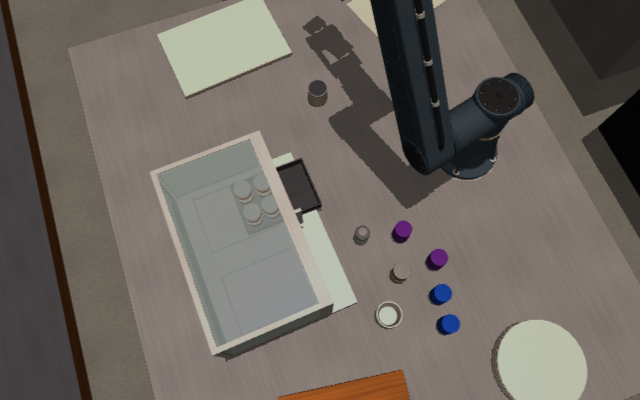

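View pics/top0.png

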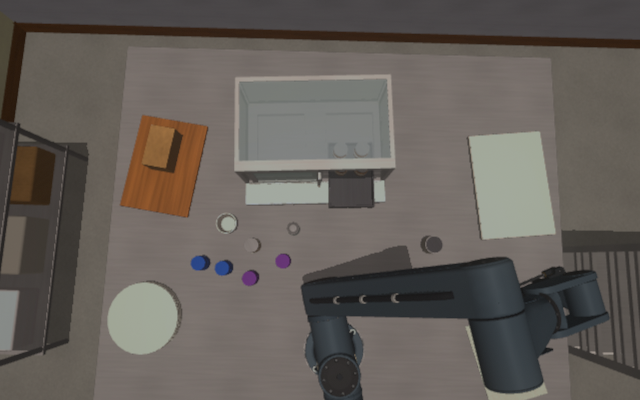

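View pics/wrist0.png

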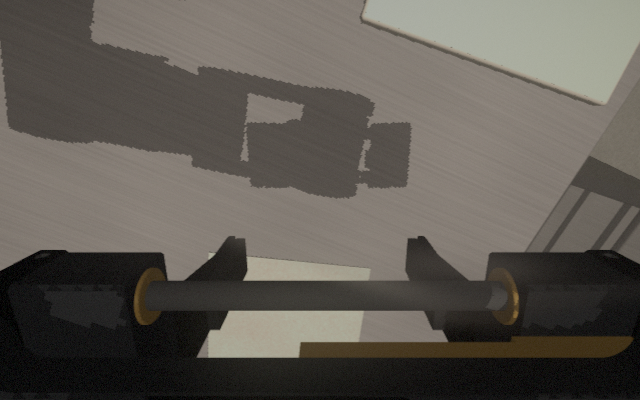

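```bash
python3 - <<'E'
import cv2,numpy as np
s=cv2.imread("pics/scene0.png");t=cv2.imread("pics/top0.png")
def z(im,x,y,w,h,k): return cv2.resize(im[y:y+h,x:x+w],(w*k,h*k),interpolation=cv2.INTER_CUBIC)
cv2.imwrite("pics/z1.png",z(t,190,130,250,160,3))
cv2.imwrite("pics/z2.png",z(s,220,70,250,180,3))
cv2.imwrite("pics/z3.png",z(s,290,150,200,190,3))
E
```

```text
(no output)
```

View pics/z1.png

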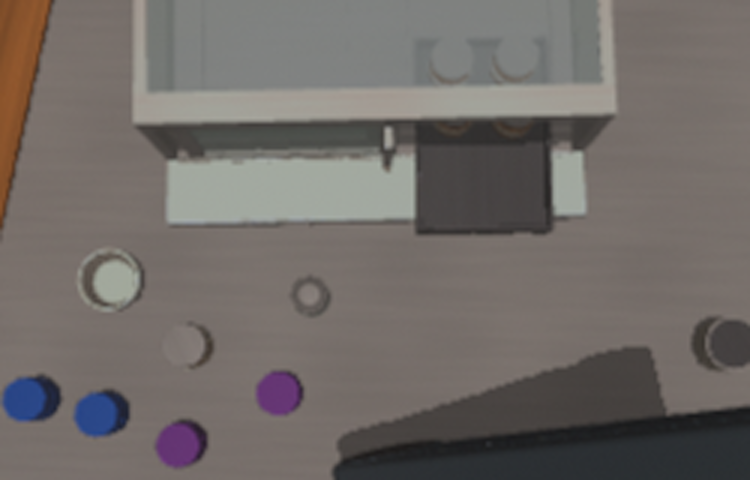

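View pics/z2.png

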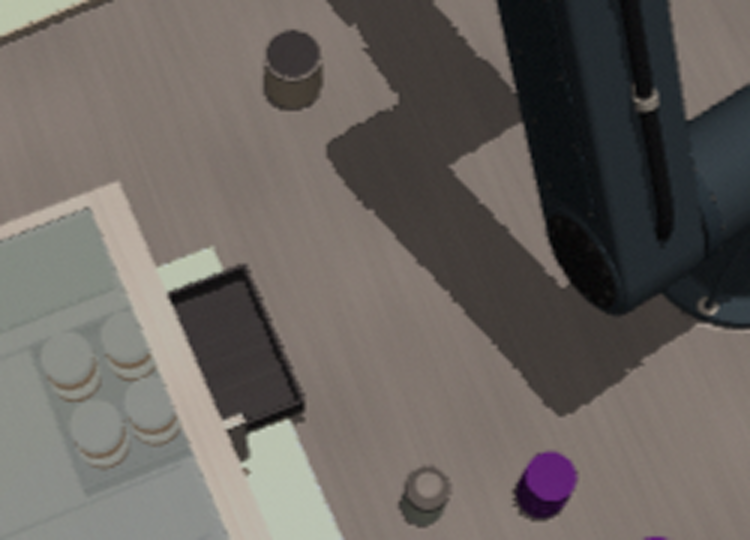

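View pics/z3.png

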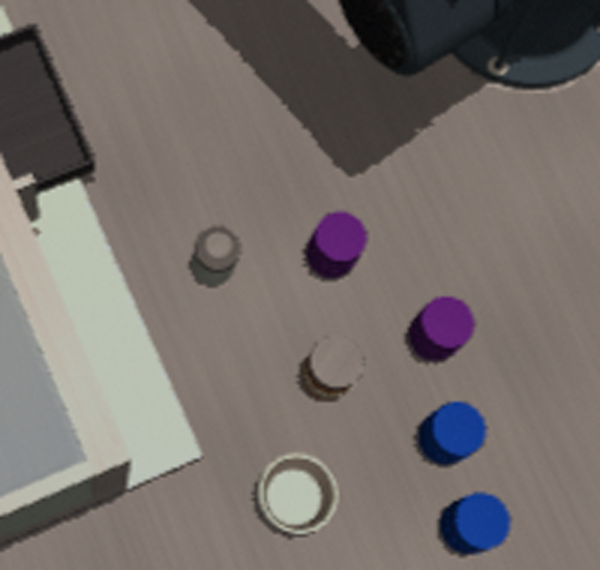

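```bash
cat > h.py <<'E'
import numpy as np,cv2
from plant import status,capture,calibration
def ray(n,uv,st=None):
    c=calibration(n)
    d=np.array([(uv[0]-c['cx'])/c['fx'],-(uv[1]-c['cy'])/c['fy'],-1.])
    if n=='wrist':
        M=c['mount'];R=np.array(st['ee_rot']);p=np.array(st['ee_pos'])
        return p+R@M[:3,3],R@(M[:3,:3]@d)
    return np.array(c['position']),np.array(c['orientation'])@d
def onz(n,uv,z,st=None):
    o,d=ray(n,uv,st);return o+d*(z-o[2])/d[2]
def proj(n,P,st=None):
    c=calibration(n)
    if n=='wrist':
        M=c['mount'];R=np.array(st['ee_rot'])@M[:3,:3];o=np.array(st['ee_pos'])+np.array(st['ee_rot'])@M[:3,3]
    else: R=np.array(c['orientation']);o=np.array(c['position'])
    q=R.T@(np.asarray(P,float)-o)
    return np.array([c['cx']+c['fx']*q[0]/-q[2],c['cy']+c['fy']*(-q[1])/-q[2]])
E
python3 - <<'E'
from h import *
np.set_printoptions(precision=4,suppress=True)
print('jar',onz('scene',(402,271),.072),onz('top',(251.7,245),.072))
print('tin',onz('scene',(220+293/3,70+54/3),.064),onz('top',(190+730/3,130+343/3),.064))
print('shaker',onz('scene',(290+218/3,150+246/3),.07),onz('top',(190+310/3,130+295/3),.07))
print('ramekin',onz('scene',(388,315),.042),onz('top',(226.5,223),.042))
print('pan corners top', [onz('top',p,.062) for p in ((329,207.5),(374,207.5))])
print('pan corners scene', [onz('scene',p,.062) for p in ((220+245/3,70+265/3),(220+302/3,70+405/3))])
print('case top', [onz('top',p,.245) for p in ((235,78),(391,76),(395,169),(235,171))])
print('case scene', [onz('scene',p,.245) for p in ((150,173),(261,132),(333,305),(215,350))])
print('ledge',[onz('top',p,.03) for p in ((245.5,204.5),(385,202))],[onz('scene',p,.03) for p in ((292,153),(357,302))])
E
python3 - <<'E'
import cv2
s=cv2.imread("pics/scene0.png");t=cv2.imread("pics/top0.png")
def z(im,x,y,w,h,k): return cv2.resize(im[y:y+h,x:x+w],(w*k,h*k),interpolation=cv2.INTER_CUBIC)
cv2.imwrite("pics/z4.png",z(t,220,65,190,145,4))
cv2.imwrite("pics/z5.png",z(s,140,120,195,150,4))
E
```

```text
jar [0.3638 0.3075 0.072 ] [0.3621 0.3006 0.072 ]
tin [ 0.382  -0.3482  0.064 ] [ 0.3817 -0.3495  0.064 ]
shaker [0.4265 0.1594 0.07  ] [0.4254 0.1546 0.07  ]
ramekin [0.4452 0.4068 0.042 ] [0.4404 0.4012 0.042 ]
pan corners top [array([0.5051, 0.0281, 0.062 ]), array([ 0.5095, -0.1356,  0.062 ])]
pan corners scene [array([ 0.5154, -0.1306,  0.062 ]), array([0.513 , 0.0345, 0.062 ])]
case top [array([0.9084, 0.3563, 0.245 ]), array([ 0.9306, -0.1635,  0.245 ]), array([ 0.6137, -0.1766,  0.245 ]), array([0.593, 0.339, 0.245])]
case scene [array([ 0.9361, -0.1553,  0.245 ]), array([ 0.6152, -0.1675,  0.245 ]), array([0.5958, 0.3484, 0.245 ]), array([0.9019, 0.3498, 0.245 ])]
ledge [array([0.5119, 0.3373, 0.03  ]), array([ 0.5352, -0.1811,  0.03  ])] [array([ 0.5347, -0.1726,  0.03  ]), array([0.5135, 0.3405, 0.03  ])]
```

View pics/z4.png

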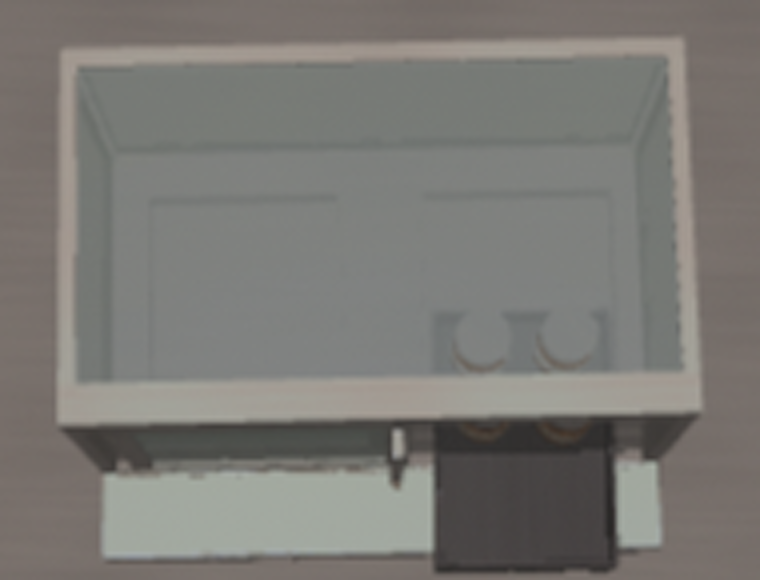

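View pics/z5.png

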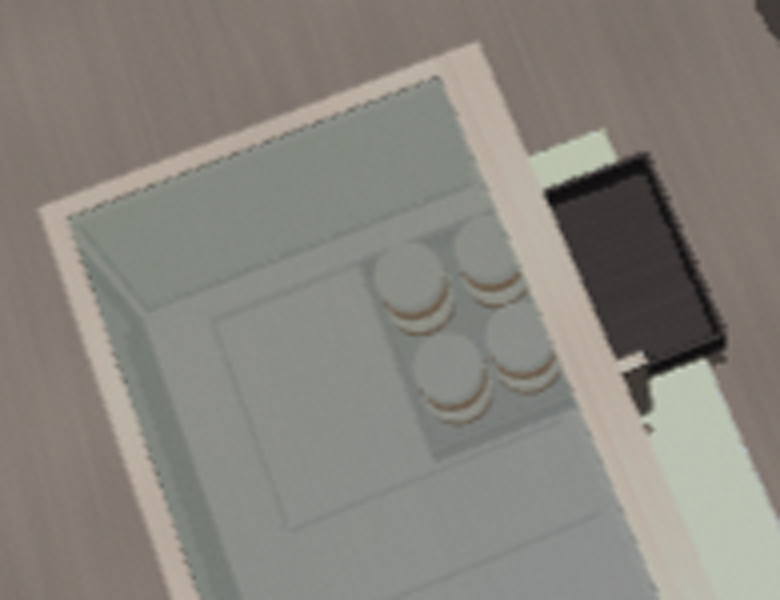

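Request:
arm_command(rot=[[0, 0, 8.4], [0, 0, 8.4], [0, 0, 8.4], [0, 0, 8.4], [0, 0, 8.4], [0, 0, 8.4], [0, 0, 8.4], [0, 0, 8.4]], slide=[[25, 30, 6], [25, 30, 6], [25, 30, 6], [25, 30, 6], [25, 30, 6], [25, 30, 6], [25, 30, 6], [25, 30, 6]], fingers=[1, 1, 1, 1, 1, 1, 1, 1])

```text
time: 0.95
ee_pos: [0.4494, -0.3284, 0.4495]
ee_rot: [[0.999, 0.035, -0.005], [0.035, -0.999, 0.002], [-0.005, -0.002, -1.0]]
wrist_force: [0.3, -0.6, -0.9]
grip_width: 0.0869
```

Request:
arm_command(rot=[[0, 0, 8.4], [0, 0, 8.4], [0, 0, 8.4], [0, 0, 8.4], [0, 0, 8.4], [0, 0, 8.4], [0, 0, 8.4], [0, 0, 8.4]], slide=[[0, 35, 0], [0, 35, 0], [0, 35, 0], [0, 35, 0], [0, 35, 0], [0, 35, 0], [0, 35, 0], [0, 35, 0]], fingers=[1, 1, 1, 1, 1, 1, 1, 1])

```text
time: 1.75
ee_pos: [0.4509, -0.037, 0.4492]
ee_rot: [[0.33, 0.944, -0.001], [0.944, -0.33, -0.001], [-0.001, -0.001, -1.0]]
wrist_force: [0.6, 0.1, 0.6]
grip_width: 0.0868
```

```bash
python3 - <<'E'
from h import *
import pickle
st=status.get_state(); im=capture('wrist'); cv2.imwrite('pics/w1.png',im); pickle.dump(st,open('w1.pkl','wb'))
E
```

```text
(no output)
```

View pics/w1.png

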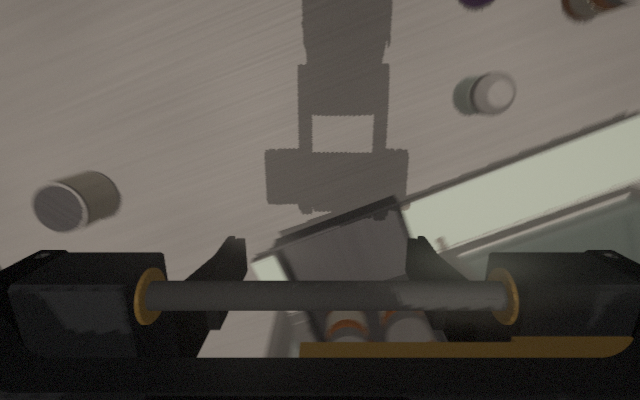

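```bash
python3 - <<'E'
from h import *
import pickle
im=cv2.imread('pics/w1.png'); cv2.imwrite('pics/w1z.png',cv2.resize(im[170:290,230:480],None,fx=3,fy=3,interpolation=cv2.INTER_CUBIC))
st=pickle.load(open('w1.pkl','rb'))
print(onz('wrist',(492,95),.07,st), 'tin',onz('wrist',(61,208),.064,st))
E
```

```text
[0.42645115 0.15321653 0.07      ] tin [ 0.38586348 -0.34531536  0.064     ]
```

View pics/w1z.png

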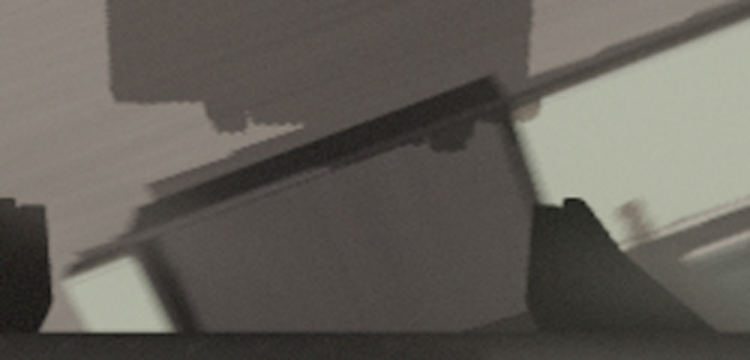

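```bash
python3 - <<'E'
from h import *
import pickle
st=pickle.load(open('w1.pkl','rb'))
for uv,z in [((399,206),.062),((278,248),.062),((395,196.7),.03),((280,232.5),.03)]: print(onz('wrist',uv,z,st))
for uv in [(222,268),(200,263),(283,260.5),(250,278)]: print(onz('top',uv,.072))
E
```

```text
[0.51482128 0.02991679 0.062     ]
[ 0.51815438 -0.12437172  0.062     ]
[0.51333342 0.0320967  0.03      ]
[ 0.51078687 -0.1235027   0.03      ]
[0.27870672 0.40131733 0.072     ]
[0.29411884 0.47996102 0.072     ]
[0.31044331 0.18716543 0.072     ]
[0.24656431 0.30090385 0.072     ]
```

Request:
arm_command(rot=[[0, 0, 8.2], [0, 0, 8.2], [0, 0, 8.2], [0, 0, 8.2], [0, 0, 8.2], [0, 0, 8.2]], slide=[[-15, 40, -5], [-15, 40, -5], [-15, 40, -5], [-15, 40, -5], [-15, 40, -5], [-15, 40, -5]], fingers=[1, 1, 1, 1, 1, 1])

```text
time: 2.4
ee_pos: [0.3583, 0.2121, 0.4189]
ee_rot: [[-0.521, 0.854, 0.002], [0.854, 0.521, 0.003], [0.001, 0.003, -1.0]]
wrist_force: [0.2, -0.1, 0.7]
grip_width: 0.0869
```

Request:
arm_command(rot=[[3.3, -5.8, 0], [3.3, -5.8, 0], [3.3, -5.8, 0], [0, 0, 0]], slide=[[-20, 10, -10], [-20, 10, -10], [-20, 10, -10], [0, 0, 0]], fingers=[1, 1, 1, 1])

```text
time: 2.8
ee_pos: [0.2937, 0.2466, 0.3874]
ee_rot: [[-0.528, 0.792, 0.306], [0.849, 0.496, 0.18], [-0.01, 0.355, -0.935]]
wrist_force: [-0.6, -0.9, -0.9]
grip_width: 0.0867
```

```bash
python3 - <<'E'
from h import *
import pickle
st=status.get_state(); im=capture('wrist'); cv2.imwrite('pics/w2.png',im); pickle.dump(st,open('w2.pkl','wb'))
E
```

```text
(no output)
```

View pics/w2.png

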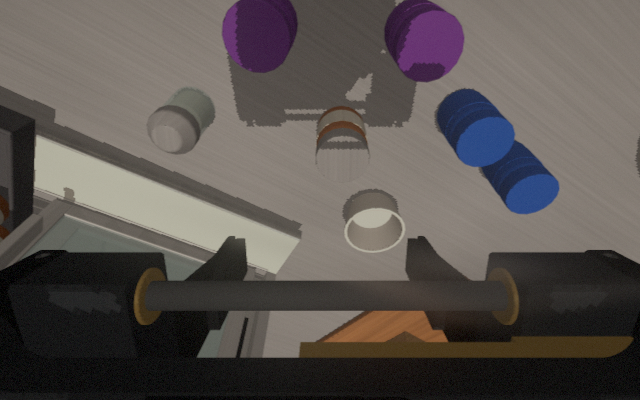

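```bash
python3 - <<'E'
from h import *
import pickle
im=cv2.imread('pics/w2.png'); cv2.imwrite('pics/w2z.png',cv2.resize(im[90:200,290:400],None,fx=5,fy=5,interpolation=cv2.INTER_CUBIC))
st=pickle.load(open('w2.pkl','rb'))
print(onz('wrist',(342.7,158),.072,st), 'shaker',onz('wrist',(172,132),.07,st),'ram',onz('wrist',(374,230),.042,st))
print([onz('wrist',p,.072,st) for p in ((260,40),(433,50),(487,141))])
for P in [(.363,.304),(.36,.301)]:
  a=np.arange(0,360,30);print([proj('wrist',(P[0]+.026*np.cos(np.radians(t)),P[1]+.026*np.sin(np.radians(t)),.072),st).round(0).tolist() for t in a])
E
```

```text
[0.36270741 0.3032594  0.072     ] shaker [0.4229784  0.15887784 0.07      ] ram [0.44119715 0.40287418 0.042     ]
[array([0.31090301, 0.19424554, 0.072     ]), array([0.24750624, 0.30916776, 0.072     ]), array([0.27881724, 0.40373795, 0.072     ])]
[[328.0, 178.0], [342.0, 181.0], [355.0, 179.0], [366.0, 171.0], [371.0, 159.0], [369.0, 147.0], [359.0, 137.0], [345.0, 133.0], [330.0, 136.0], [320.0, 145.0], [316.0, 158.0], [319.0, 170.0]]
[[328.0, 175.0], [341.0, 178.0], [354.0, 175.0], [365.0, 167.0], [370.0, 156.0], [368.0, 143.0], [358.0, 133.0], [344.0, 129.0], [329.0, 132.0], [318.0, 141.0], [314.0, 154.0], [318.0, 166.0]]
```

View pics/w2z.png

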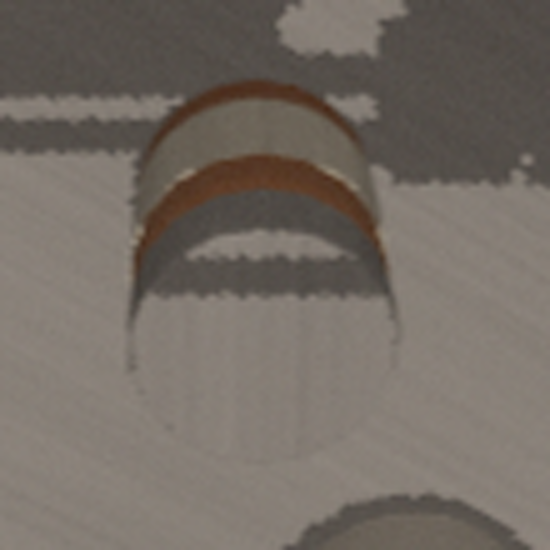

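Request:
arm_command(rot=[[0, 0, 0], [0, 0, 0], [0, 0, 0], [0, 0, 0], [0, 0, 0], [0, 0, 0]], slide=[[20, 28, -20], [0, 0, -30], [0, 0, -30], [0, 0, -30], [0, 0, -20], [0, 0, 0]], fingers=[1, 1, 1, 1, 1, 1])

```text
time: 3.45
ee_pos: [0.3301, 0.2775, 0.2599]
ee_rot: [[-0.523, 0.79, 0.321], [0.852, 0.49, 0.184], [-0.012, 0.369, -0.929]]
wrist_force: [-0.6, -0.3, 0.2]
grip_width: 0.0871
```

Request:
arm_command(rot=[[0, 0, 0], [0, 0, 0]], slide=[[-19, -4, 0], [0, 0, 0]], fingers=[1, 1])

```text
time: 3.65
ee_pos: [0.3182, 0.275, 0.2606]
ee_rot: [[-0.522, 0.789, 0.322], [0.853, 0.487, 0.188], [-0.009, 0.373, -0.928]]
wrist_force: [-0.9, 0.1, -0.9]
grip_width: 0.0872
```

```bash
python3 - <<'E'
from h import *
np.set_printoptions(precision=4,suppress=True)
s=status.get_state();print(s['joint_pos'],s['ee_pos'],s['ee_rot'])
E
```

```text
[ 0.4352  0.5386  2.1792  0.6774  0.0552 -2.3569] [0.3182 0.275  0.2606] [[-0.5224  0.7895  0.3222]
 [ 0.8527  0.4875  0.1879]
 [-0.0087  0.3729 -0.9278]]
```

Request:
arm_command(rot=[[-3.25, 5.65, 0], [-3.25, 5.65, 0], [0, 0, 0]], slide=[[13, 8.5, 10], [13, 8.5, 5], [0, 0, 0]], fingers=[1, 1, 1])

```text
time: 3.95
ee_pos: [0.3358, 0.2895, 0.27]
ee_rot: [[-0.534, 0.816, 0.221], [0.845, 0.507, 0.168], [0.025, 0.276, -0.961]]
wrist_force: [1.2, -0.2, 0.4]
grip_width: 0.087
```

```bash
cat > g.py <<'E'
from h import *
np.set_printoptions(precision=4,suppress=True)
s=status.get_state();R=np.array(s['ee_rot']);p=np.array(s['ee_pos'])
print('j',s['joint_pos'],'t',s['time']);print('p',p,'grasp',p+.164*R[:,2],'tip',p+.182*R[:,2]);print(R,'lean',np.degrees(np.arccos(-R[2,2])),'az x',np.degrees(np.arctan2(R[1,0],R[0,0])), 'F',s['wrist_force'],'w',s['grip_width'])
E
python3 g.py
```

```text
j [ 0.4417  0.5222  2.0867  0.2231  0.2638 -1.8961] t 3.95
p [0.3358 0.2895 0.27  ] grasp [0.372  0.317  0.1125] tip [0.376  0.3201 0.0952]
[[-0.5336  0.8165  0.2206]
 [ 0.8454  0.507   0.1681]
 [ 0.0254  0.2762 -0.9608]] lean 16.100990960385257 az x 122.25809406590595 F [ 1.1807 -0.214   0.3907] w 0.08701169285561172
```

```bash
cat > tgt.py <<'E'
import sys
from g import *
from scipy.spatial.transform import Rotation as Ro
def tgt(a,lean,grasp):
    a,l=np.radians(a),np.radians(lean);d=np.array([np.cos(a),np.sin(a),0])
    z=d*np.sin(l)-np.array([0,0,np.cos(l)]);x=np.array([-np.sin(a),np.cos(a),0]);y=np.cross(z,x)
    Rt=np.stack([x,y,z],1);P=np.array(grasp)-.164*z
    print('TCP target',P,'slide mm',(P-p)*1e3,'rotvec deg',np.degrees(Ro.from_matrix(Rt@R.T).as_rotvec()))
if __name__=='__main__':
    v=list(map(float,sys.argv[1:]));tgt(v[0],v[1],v[2:])
E
python3 tgt.py 31 9 .364 .304 .105|tail -1
```

```text
TCP target [0.342  0.2908 0.267 ] slide mm [ 6.1894  1.3197 -3.0655] rotvec deg [-4.9297  5.2276 -1.1669]
```

Request:
arm_command(rot=[[-2.5, 2.6, -0.6], [-2.5, 2.6, -0.6], [0, 0, 0]], slide=[[3, 0.7, 0], [3, 0.7, 0], [0, 0, 0]], fingers=[1, 1, 1])

```text
time: 4.25
ee_pos: [0.3448, 0.2906, 0.2727]
ee_rot: [[-0.513, 0.846, 0.143], [0.858, 0.507, 0.078], [-0.006, 0.163, -0.987]]
wrist_force: [0.3, 0.6, 0.9]
grip_width: 0.0869
```

```bash
python3 tgt.py 31 9 .364 .304 .105;python3 tgt.py 31 9 .364 .304 .05|tail -1
```

```text
j [ 0.4493  0.5236  2.0289  0.0202  0.426  -1.6784] t 4.25
p [0.3448 0.2906 0.2727] grasp [0.3682 0.3034 0.1109] tip [0.3708 0.3048 0.0931]
[[-0.5131  0.8464  0.1427]
 [ 0.8583  0.5071  0.0781]
 [-0.0063  0.1625 -0.9867]] lean 9.362021601440775 az x 120.8683729964575 F [0.3328 0.5965 0.883 ] w 0.08688020305270981
TCP target [0.342  0.2908 0.267 ] slide mm [-2.7691  0.1656 -5.7443] rotvec deg [0.1271 0.4902 0.1305]
TCP target [0.342  0.2908 0.212 ] slide mm [ -2.7691   0.1656 -60.7443] rotvec deg [0.1271 0.4902 0.1305]
```

Request:
arm_command(rot=[[0, 0.5, 0], [0, 0, 0], [0, 0, 0], [0, 0, 0]], slide=[[-3, 0, -20], [0, 0, -20], [0, 0, -20], [0, 0, 0]], fingers=[1, 1, 1, 1])

```text
time: 4.65
ee_pos: [0.3436, 0.2905, 0.2139]
ee_rot: [[-0.513, 0.845, 0.149], [0.858, 0.506, 0.086], [-0.003, 0.172, -0.985]]
wrist_force: [-0.8, 0.2, 0.6]
grip_width: 0.087
```

```bash
python3 tgt.py 31 9 .364 .304 .05; python3 - <<'E'
from h import *
cv2.imwrite('pics/w3.png',capture('wrist'))
E
```

```text
j [ 0.4489  0.6576  2.0651  0.0513  0.2469 -1.7096] t 4.65
p [0.3436 0.2905 0.2139] grasp [0.368  0.3045 0.0523] tip [0.3707 0.3061 0.0346]
[[-0.5131  0.8453  0.149 ]
 [ 0.8583  0.5059  0.0857]
 [-0.0029  0.1718 -0.9851]] lean 9.896741643922576 az x 120.86893986507954 F [-0.7666  0.2319  0.6391] w 0.08695134057903084
TCP target [0.342  0.2908 0.212 ] slide mm [-1.6036  0.3302 -1.92  ] rotvec deg [-0.3159  0.8545  0.1297]
```

View pics/w3.png

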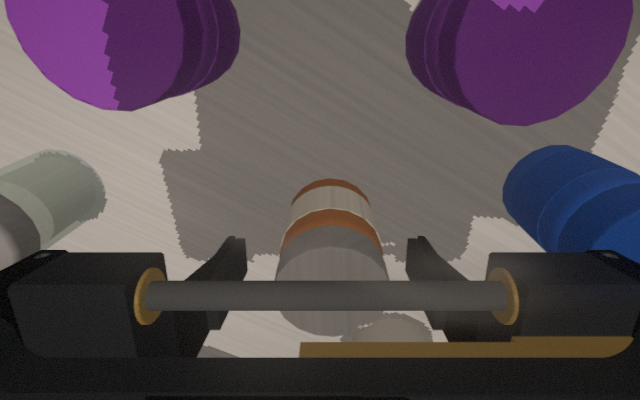

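Request:
arm_command(rot=[[0, 0, 0], [0, 0, 0], [0, 0, 0], [0, 0, 0], [0, 0, 0], [0, 0, 0]], slide=[[-3, 0, -1], [0, 0, 0], [0, 0, 0], [0, 0, 0], [0, 0, 0], [0, 0, 0]], fingers=[1, 0, 0, 0, 0, 0], squeeze=20)

```text
time: 5.3
ee_pos: [0.3413, 0.2909, 0.2174]
ee_rot: [[-0.513, 0.843, 0.158], [0.858, 0.505, 0.09], [-0.004, 0.182, -0.983]]
wrist_force: [0.1, -0.6, -0.2]
grip_width: 0.055
```

```bash
python3 g.py
```

```text
j [ 0.4522  0.649   2.0706  0.0509  0.2396 -1.7064] t 5.3
p [0.3413 0.2909 0.2174] grasp [0.3673 0.3057 0.0561] tip [0.3701 0.3073 0.0384]
[[-0.5134  0.8434  0.1582]
 [ 0.8581  0.5054  0.0903]
 [-0.0038  0.1821 -0.9833]] lean 10.4947041958113 az x 120.89004773478632 F [ 0.1469 -0.5899 -0.1825] w 0.05503179440143931
```

Request:
arm_command(rot=[[0, 0, 0], [0, 0, 0], [0, 0, 0]], slide=[[0, 0, 0], [0, 0, 0], [0, 0, 0]], fingers=[0, 0, 0])

```text
time: 5.6
ee_pos: [0.3413, 0.2909, 0.2174]
ee_rot: [[-0.514, 0.843, 0.158], [0.858, 0.506, 0.09], [-0.004, 0.182, -0.983]]
wrist_force: [-0.9, 0.2, 1.4]
grip_width: 0.0517
```

```bash
python3 g.py
```

```text
j [ 0.4523  0.6489  2.0705  0.0508  0.2397 -1.7064] t 5.6
p [0.3413 0.2909 0.2174] grasp [0.3673 0.3057 0.0562] tip [0.3701 0.3073 0.0385]
[[-0.5135  0.8434  0.1582]
 [ 0.8581  0.5055  0.0903]
 [-0.0038  0.1821 -0.9833]] lean 10.495298658578605 az x 120.89900214462385 F [-0.9183  0.2419  1.3579] w 0.05166612994525826
```

Request:
arm_command(rot=[[0, 0, 0], [0, 0, 0], [0, 0, 0], [0, 0, 0], [0, 0, 0], [0, 0, 0]], slide=[[0, 0, 15], [0, 0, 30], [0, 0, 35], [0, 0, 35], [0, 0, 35], [0, 0, 20]], fingers=[0, 0, 0, 0, 0, 0])

```text
time: 6.2
ee_pos: [0.3383, 0.2891, 0.3882]
ee_rot: [[-0.513, 0.847, 0.142], [0.858, 0.506, 0.082], [-0.002, 0.164, -0.986]]
wrist_force: [1.2, -0.9, -2.0]
grip_width: 0.0514
```

Request:
arm_command(rot=[[0, 0, -3], [0, 0, -4], [0, 0, -4.5], [0, 0, -4.5], [0, 0, -4.5], [0, 0, -4], [0, 0, -3], [0, 0, -1]], slide=[[10, -20, 0], [15, -35, 0], [15, -40, 0], [20, -45, 0], [20, -45, 0], [20, -45, 0], [15, -40, 0], [10, -20, 0]], fingers=[0, 0, 0, 0, 0, 0, 0, 0])

```text
time: 7.0
ee_pos: [0.4618, -0.0091, 0.3903]
ee_rot: [[-0.03, 0.985, 0.168], [1.0, 0.03, 0.004], [-0.001, 0.168, -0.986]]
wrist_force: [-0.4, -0.2, -0.2]
grip_width: 0.0516
```

```bash
python3 g.py; python3 - <<'E'
from h import *
cv2.imwrite('pics/w4.png',capture('wrist'))
s=capture('scene');t=capture('top')
def z(im,x,y,w,h,k): return cv2.resize(im[y:y+h,x:x+w],(w*k,h*k),interpolation=cv2.INTER_CUBIC)
cv2.imwrite('pics/s4.png',z(s,220,100,220,160,3));cv2.imwrite('pics/t4.png',z(t,220,120,200,150,3))
E
```

```text
j [-0.276   0.307   1.8935  0.0702  0.7811 -1.9226] t 7.0
p [ 0.4618 -0.0091  0.3903] grasp [ 0.4894 -0.0085  0.2286] tip [ 0.4924 -0.0084  0.2109]
[[-0.0298  0.9854  0.1678]
 [ 0.9996  0.0296  0.0038]
 [-0.0012  0.1678 -0.9858]] lean 9.660749073356708 az x 91.7073387273653 F [-0.4163 -0.1628 -0.2455] w 0.051563587301286816
```

View pics/w4.png

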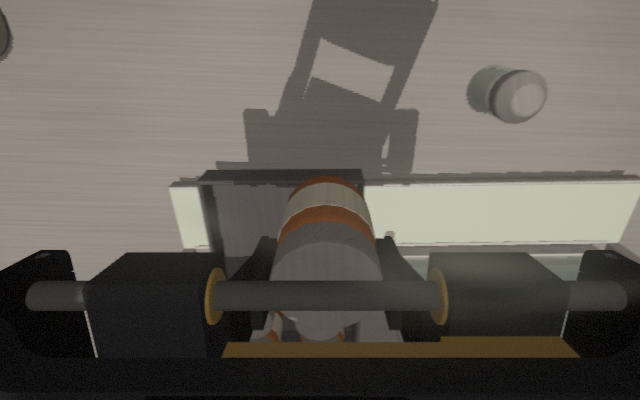

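View pics/s4.png

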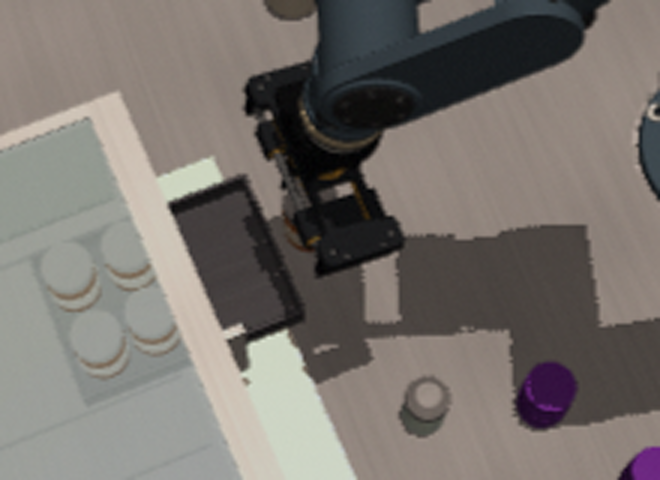

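```bash
python3 - <<'E'
from h import *
im=cv2.imread('pics/w4.png'); cv2.imwrite('pics/w4z.png',cv2.resize(im[160:260,160:410],None,fx=3.2,fy=3.2,interpolation=cv2.INTER_CUBIC))
E
```

```text
(no output)
```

View pics/w4z.png

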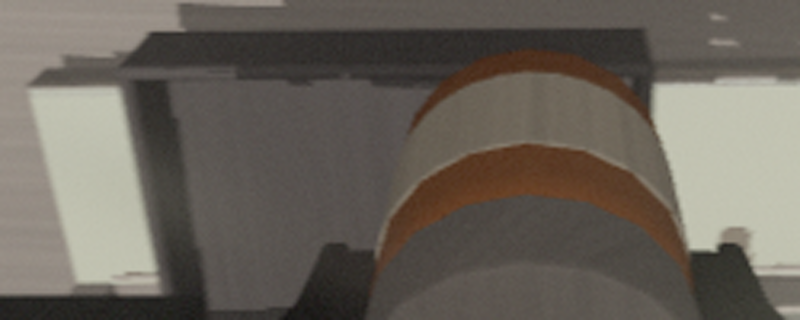

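View pics/t4.png

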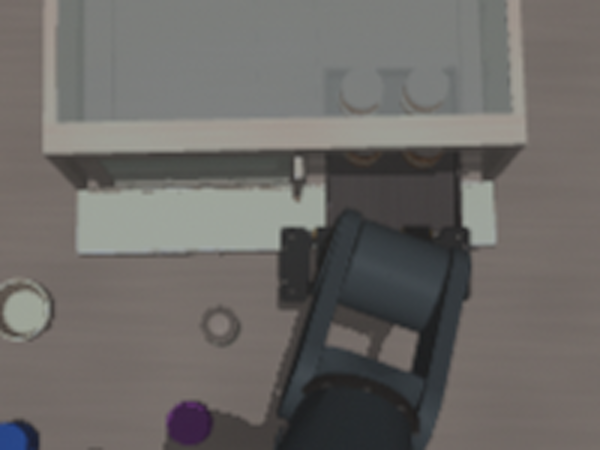

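```bash
python3 - <<'E'
from h import *
st=status.get_state()
for uv,z in [((207.5,170.3),.03),((361,169.4),.03),((198,181),.062),((363.8,182),.062),((169.5,186),.03),((640,177),.03),((389,232),.08)]: print(onz('wrist',uv,z,st))
print('pull base?',onz('top',(220+297/3,120+195/3),.08,st),onz('top',(220+299/3,120+160/3),.2,st))
E
python3 tgt.py 2 10.5 .559 -.05 .095|tail -1
```

```text
[ 0.51679467 -0.13307587  0.03      ]
[0.51072383 0.0302799  0.03      ]
[ 0.51550867 -0.1318358   0.062     ]
[0.51156937 0.03001519 0.062     ]
[ 0.53643264 -0.17684593  0.03      ]
[0.51015691 0.33099871 0.03      ]
[0.55687409 0.0569099  0.08      ]
pull base? [0.58391913 0.06664253 0.08      ] [0.60212273 0.06606737 0.2       ]
TCP target [ 0.5291 -0.051   0.2563] slide mm [  67.768   -43.5999 -133.8324] rotvec deg [ 0.0304 -0.9075  0.2147]
```

```bash
python3 tgt.py 2 10.5 .5595 -.053 .15|tail -1
```

```text
TCP target [ 0.5296 -0.054   0.3113] slide mm [ 68.268  -46.5999 -78.8324] rotvec deg [ 0.0304 -0.9075  0.2147]
```

Request:
arm_command(rot=[[0, -0.3, 0.1], [0, -0.3, 0.1], [0, -0.3, 0], [0, 0, 0], [0, 0, 0], [0, 0, 0]], slide=[[18, -12, 0], [20, -12, -5], [18, -12, -22], [12, -10, -26], [0, 0, -25], [0, 0, 0]], fingers=[0, 0, 0, 0, 0, 0])

```text
time: 7.75
ee_pos: [0.5258, -0.0473, 0.3078]
ee_rot: [[-0.044, 0.984, 0.171], [0.999, 0.042, 0.013], [0.005, 0.171, -0.985]]
wrist_force: [-1.2, 0.3, -2.4]
grip_width: 0.0518
```

```bash
python3 tgt.py 2 10.5 .5595 -.053 .0892; python3 - <<'E'
from h import *
cv2.imwrite('pics/w5.png',capture('wrist'))
s=capture('scene')
def z(im,x,y,w,h,k): return cv2.resize(im[y:y+h,x:x+w],(w*k,h*k),interpolation=cv2.INTER_CUBIC)
cv2.imwrite('pics/s5.png',z(s,240,110,160,120,4))
E
```

```text
j [-0.3171  0.522   1.8192  0.1094  0.6437 -2.0136] t 7.75
p [ 0.5258 -0.0473  0.3078] grasp [ 0.5539 -0.0451  0.1462] tip [ 0.557  -0.0449  0.1285]
[[-0.0437  0.9843  0.171 ]
 [ 0.999   0.0421  0.0129]
 [ 0.0055  0.1714 -0.9852]] lean 9.875138770512779 az x 92.50300813731543 F [-1.2012  0.3262 -2.3699] w 0.05180827995420273
TCP target [ 0.5296 -0.054   0.2505] slide mm [  3.8037  -6.7869 -57.3119] rotvec deg [-0.2874 -0.6415 -0.5047]
```

View pics/w5.png

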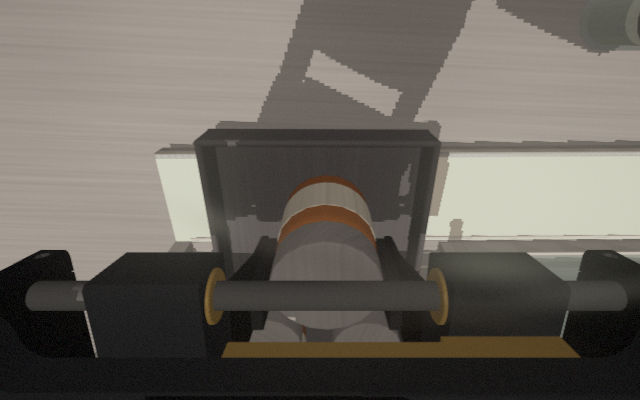

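View pics/s5.png

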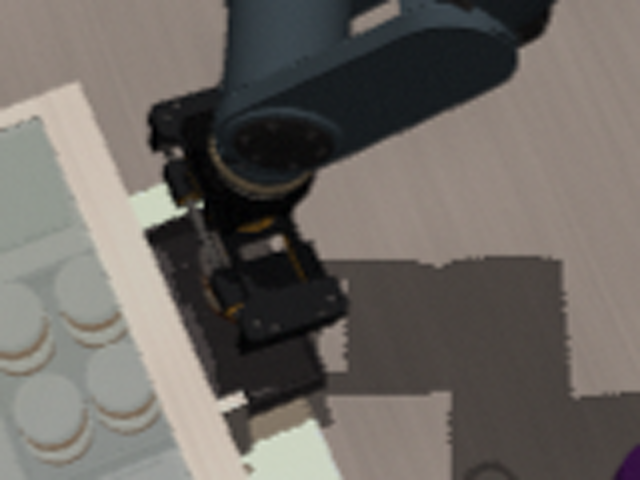

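Request:
arm_command(rot=[[-0.2, -0.6, 0], [0, 0, 0], [0, 0, 0], [0, 0, 0], [0, 0, 0], [0, 0, 0]], slide=[[3, -6, 0], [0, 0, -15], [0, 0, -15], [0, 0, -13], [0, 0, -8], [0, 0, 0]], fingers=[0, 0, 0, 0, 0, 0])

```text
time: 8.45
ee_pos: [0.5327, -0.0532, 0.2675]
ee_rot: [[-0.048, 0.977, 0.208], [0.999, 0.049, 0.001], [-0.009, 0.208, -0.978]]
wrist_force: [0.1, -0.7, -1.4]
grip_width: 0.0515
```

```bash
python3 tgt.py 2 10.5 .5595 -.053 .0892
```

```text
j [-0.3243  0.5975  1.8392  0.1383  0.5107 -2.0582] t 8.45
p [ 0.5327 -0.0532  0.2675] grasp [ 0.5668 -0.053   0.1071] tip [ 0.5706 -0.053   0.0895]
[[-0.048   0.977   0.2078]
 [ 0.9988  0.0488  0.0012]
 [-0.0089  0.2076 -0.9782]] lean 11.99464868990813 az x 92.75276514018685 F [ 0.0705 -0.7196 -1.3685] w 0.051487118427211154
TCP target [ 0.5296 -0.054   0.2505] slide mm [ -3.0991  -0.8272 -17.0423] rotvec deg [ 0.4505  1.5038 -0.7594]
```

Request:
arm_command(rot=[[0.4, 1.5, -0.5], [0, 0, 0]], slide=[[-3, -1, -8], [0, 0, 0]], fingers=[0, 0])

```text
time: 8.65
ee_pos: [0.53, -0.0543, 0.2607]
ee_rot: [[-0.039, 0.982, 0.183], [0.999, 0.039, 0.006], [-0.001, 0.183, -0.983]]
wrist_force: [0.6, -1.0, -1.9]
grip_width: 0.0516
```

```bash
python3 tgt.py 2 10.5 .5595 -.053 .0892
```

```text
j [-0.3273  0.6092  1.8413  0.1295  0.5219 -2.0442] t 8.65
p [ 0.53   -0.0543  0.2607] grasp [ 0.56   -0.0534  0.0995] tip [ 0.5633 -0.0533  0.0818]
[[-0.0391  0.9823  0.1832]
 [ 0.9992  0.0387  0.0058]
 [-0.0014  0.1832 -0.9831]] lean 10.559149814242591 az x 92.24218770046365 F [ 0.5635 -1.0274 -1.8789] w 0.051623057180802644
TCP target [ 0.5296 -0.054   0.2505] slide mm [ -0.3802   0.3038 -10.226 ] rotvec deg [ 0.0774  0.0618 -0.2422]
```

Orientation is right; now small steps down until contact.

Request:
arm_command(rot=[[0, 0, 0], [0, 0, 0], [0, 0, 0]], slide=[[0, 0, -5], [0, 0, -3], [0, 0, 0]], fingers=[0, 0, 0])

```text
time: 8.95
ee_pos: [0.5305, -0.0546, 0.253]
ee_rot: [[-0.039, 0.982, 0.186], [0.999, 0.039, 0.005], [-0.002, 0.186, -0.983]]
wrist_force: [-1.1, -0.1, -1.7]
grip_width: 0.052
```

Request:
arm_command(rot=[[0, 0, 0], [0, 0, 0]], slide=[[0, 0, -3], [0, 0, 0]], fingers=[0, 0])

```text
time: 9.15
ee_pos: [0.5308, -0.0546, 0.2503]
ee_rot: [[-0.039, 0.982, 0.187], [0.999, 0.039, 0.005], [-0.003, 0.187, -0.982]]
wrist_force: [-0.6, 0.2, -1.7]
grip_width: 0.0515
```

```bash
python3 tgt.py 2 10.5 .5595 -.053 .0892
```

```text
j [-0.3273  0.6289  1.8457  0.1366  0.4941 -2.0519] t 9.15
p [ 0.5308 -0.0546  0.2503] grasp [ 0.5615 -0.0538  0.0892] tip [ 0.5648 -0.0537  0.0715]
[[-0.0388  0.9816  0.187 ]
 [ 0.9992  0.0386  0.0047]
 [-0.0026  0.187  -0.9824]] lean 10.778506386553955 az x 92.22132468834667 F [-0.5633  0.1662 -1.7348] w 0.0515025286649949
TCP target [ 0.5296 -0.054   0.2505] slide mm [-1.1785  0.5609  0.172 ] rotvec deg [ 0.1369  0.2827 -0.2217]
```

Force still shows only jar weight; continue by 1.5 mm steps.

Request:
arm_command(rot=[[0, 0.3, 0], [0, 0, 0]], slide=[[-1, 0, -2], [0, 0, 0]], fingers=[0, 0])

```text
time: 9.35
ee_pos: [0.5312, -0.0545, 0.2508]
ee_rot: [[-0.038, 0.981, 0.188], [0.999, 0.038, 0.004], [-0.004, 0.188, -0.982]]
wrist_force: [0.4, -0.1, -1.4]
grip_width: 0.0514
```

Request:
arm_command(rot=[[0, 0, 0], [0, 0, 0]], slide=[[0, 0, -2], [0, 0, 0]], fingers=[0, 0])

```text
time: 9.55
ee_pos: [0.5316, -0.0546, 0.2502]
ee_rot: [[-0.038, 0.981, 0.191], [0.999, 0.038, 0.003], [-0.005, 0.191, -0.982]]
wrist_force: [-0.3, -0.9, -2.3]
grip_width: 0.0514
```

Request:
arm_command(rot=[[0, 0.5, 0], [0, 0, 0], [0, 0, 0]], slide=[[0, 0, -3], [0, 0, -1], [0, 0, 0]], fingers=[0, 0, 0])

```text
time: 9.85
ee_pos: [0.5324, -0.0544, 0.2495]
ee_rot: [[-0.038, 0.981, 0.188], [0.999, 0.038, 0.002], [-0.006, 0.188, -0.982]]
wrist_force: [0.2, 0.3, -3.2]
grip_width: 0.0518
```

```bash
python3 tgt.py 2 10.5 .5595 -.053 .0892;  python3 - <<'E'
from h import *
cv2.imwrite('pics/w6.png',capture('wrist'))
E
```

```text
j [-0.3253  0.6315  1.8427  0.1308  0.4921 -2.0445] t 9.85
p [ 0.5324 -0.0544  0.2495] grasp [ 0.5632 -0.0542  0.0884] tip [ 0.5666 -0.0541  0.0707]
[[-0.038   0.9814  0.1881]
 [ 0.9993  0.0383  0.0016]
 [-0.0056  0.188  -0.9822]] lean 10.840047838292394 az x 92.17550411049139 F [ 0.2459  0.3144 -3.1652] w 0.051777238378197935
TCP target [ 0.5296 -0.054   0.2505] slide mm [-2.7642  0.3705  0.9694] rotvec deg [ 0.3112  0.3468 -0.1764]
```

View pics/w6.png

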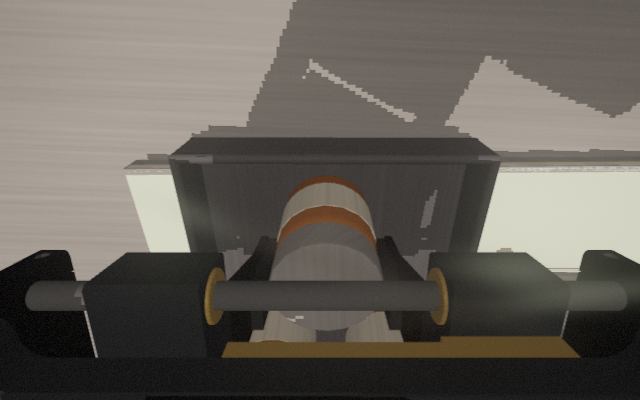

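Request:
arm_command(rot=[[0, 0, 0], [0, 0, 0]], slide=[[-2, 0, -4], [0, 0, 0]], fingers=[0, 0])

```text
time: 10.1
ee_pos: [0.5318, -0.0543, 0.248]
ee_rot: [[-0.037, 0.98, 0.195], [0.999, 0.037, 0.001], [-0.007, 0.195, -0.981]]
wrist_force: [-0.7, -0.7, -3.2]
grip_width: 0.0514
```

```bash
python3 tgt.py 2 10.5 .5595 -.053 .0892;  python3 - <<'E'
from h import *
im=capture('scene')
cv2.imwrite('pics/s7.png',cv2.resize(im[110:230,240:400],None,fx=5,fy=5,interpolation=cv2.INTER_CUBIC))
st=status.get_state();print(st['wrist_force'],st['wrist_torque'])
E
```

```text
j [-0.3258  0.6335  1.8471  0.1371  0.479  -2.05  ] t 10.1
p [ 0.5318 -0.0543  0.248 ] grasp [ 0.5638 -0.0542  0.0871] tip [ 0.5673 -0.0542  0.0695]
[[-0.0368  0.9801  0.1949]
 [ 0.9993  0.0374  0.0007]
 [-0.0066  0.1948 -0.9808]] lean 11.238427589570037 az x 92.10883244593326 F [-0.6827 -0.6578 -3.162 ] w 0.05139265643763691
TCP target [ 0.5296 -0.054   0.2505] slide mm [-2.1661  0.2568  2.4886] rotvec deg [ 0.3538  0.7452 -0.1113]
[ 0.11454626 -0.36831046 -3.15547447] [ 0.13434597 -0.01517112 -0.02472932]
```

View pics/s7.png

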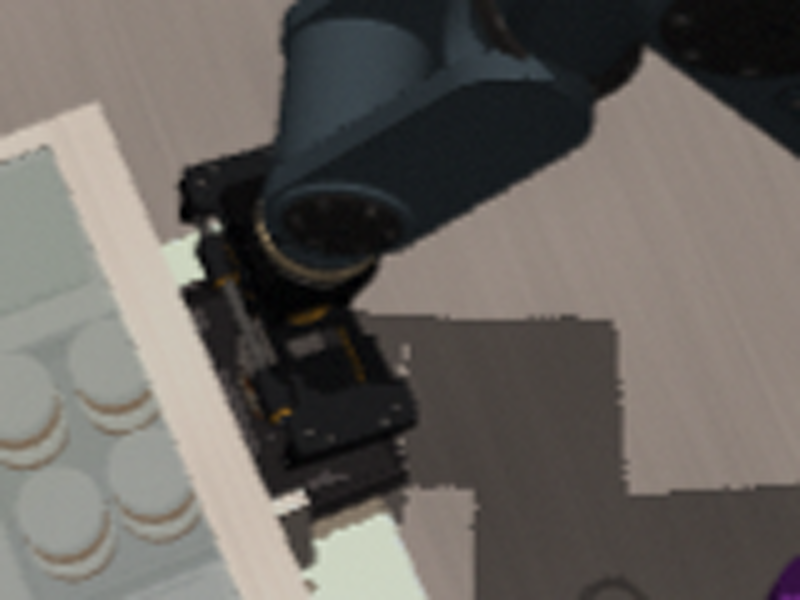

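Request:
arm_command(rot=[[0.3, 0.7, 0], [0, 0, 0], [0, 0, 0]], slide=[[-2, 0, -1], [0, 0, 0], [0, 0, 0]], fingers=[0, 0, 0])

```text
time: 10.45
ee_pos: [0.532, -0.0551, 0.2477]
ee_rot: [[-0.036, 0.981, 0.189], [0.999, 0.036, 0.004], [-0.003, 0.189, -0.982]]
wrist_force: [-1.7, 1.2, 5.7]
grip_width: 0.0514
```

```bash
python3 tgt.py 2 10.5 .5595 -.053 .0892
```

```text
j [-0.3274  0.6345  1.8446  0.1377  0.4873 -2.0506] t 10.45
p [ 0.532  -0.0551  0.2477] grasp [ 0.563  -0.0545  0.0866] tip [ 0.5664 -0.0544  0.069 ]
[[-0.0361  0.9813  0.189 ]
 [ 0.9993  0.036   0.0037]
 [-0.0032  0.189  -0.982 ]] lean 10.894631401844489 az x 92.06604588658469 F [-1.7168  1.2147  5.7393] w 0.051415777990035966
TCP target [ 0.5296 -0.054   0.2505] slide mm [-2.3428  1.0538  2.7798] rotvec deg [ 0.1686  0.3994 -0.0667]
```

Contact now (+6 N up). Release.

Request:
arm_command(rot=[[0, 0, 0], [0, 0, 0], [0, 0, 0], [0, 0, 0], [0, 0, 0], [0, 0, 0], [0, 0, 0]], slide=[[0, 0, 0], [0, 0, 0], [0, 0, 0], [0, 0, 0], [0, 0, 0], [0, 0, 0], [0, 0, 0]], fingers=[0.7, 0.8, 0.9, 1, 1, 1, 1])

```text
time: 11.15
ee_pos: [0.5308, -0.0552, 0.2451]
ee_rot: [[-0.036, 0.982, 0.183], [0.999, 0.036, 0.005], [-0.001, 0.183, -0.983]]
wrist_force: [0.1, 0.2, 0.1]
grip_width: 0.0862
```

```bash
python3 g.py;  python3 - <<'E'
from h import *
cv2.imwrite('pics/w8.png',capture('wrist'))
E
```

```text
j [-0.3283  0.6387  1.8466  0.1367  0.4875 -2.0506] t 11.15
p [ 0.5308 -0.0552  0.2451] grasp [ 0.5608 -0.0544  0.0839] tip [ 0.5641 -0.0543  0.0662]
[[-0.0359  0.9825  0.1828]
 [ 0.9994  0.0356  0.0052]
 [-0.0014  0.1829 -0.9831]] lean 10.53870316312065 az x 92.05944792744461 F [0.0922 0.213  0.0942] w 0.08619080186231011
```

View pics/w8.png

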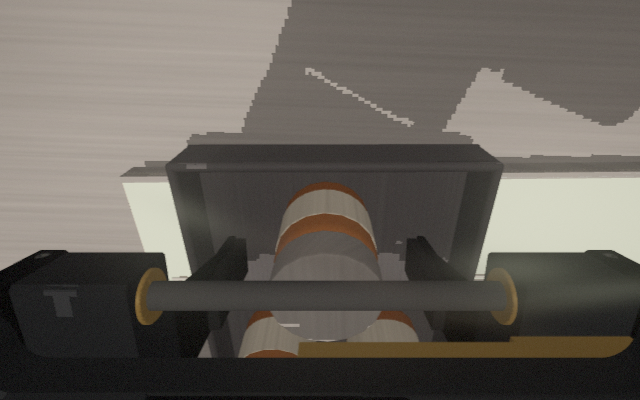

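Request:
arm_command(rot=[[0, 0, 0], [0, 0, 0], [0, 0, 0], [0, 0, 0], [0, 0, 0], [0, 0, 0]], slide=[[0, 0, 10], [0, 0, 20], [0, 0, 30], [-10, 0, 40], [-30, 0, 40], [-40, 0, 0]], fingers=[1, 1, 1, 1, 1, 1])

```text
time: 11.8
ee_pos: [0.4531, -0.0563, 0.3921]
ee_rot: [[-0.037, 0.981, 0.19], [0.999, 0.037, 0.001], [-0.006, 0.19, -0.982]]
wrist_force: [0.1, -1.6, -0.5]
grip_width: 0.0871
```

```bash
python3 g.py;  python3 - <<'E'
from h import *
cv2.imwrite('pics/w9.png',capture('wrist'))
im=capture('scene')
cv2.imwrite('pics/s9.png',cv2.resize(im[110:230,200:360],None,fx=5,fy=5,interpolation=cv2.INTER_CUBIC))
E
```

```text
j [-0.3896  0.2945  1.9094  0.1063  0.7641 -2.0682] t 11.8
p [ 0.4531 -0.0563  0.3921] grasp [ 0.4842 -0.056   0.2311] tip [ 0.4876 -0.056   0.2134]
[[-0.0369  0.9811  0.1898]
 [ 0.9993  0.0373  0.0014]
 [-0.0057  0.1897 -0.9818]] lean 10.940355731227509 az x 92.11604543691439 F [ 0.1035 -1.5683 -0.5159] w 0.08706099200255342
```

View pics/w9.png

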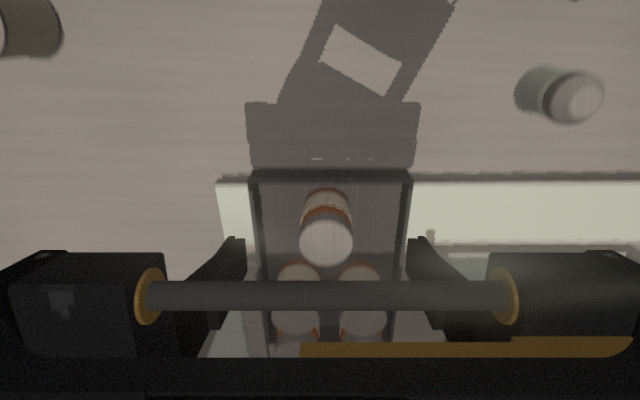

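View pics/s9.png

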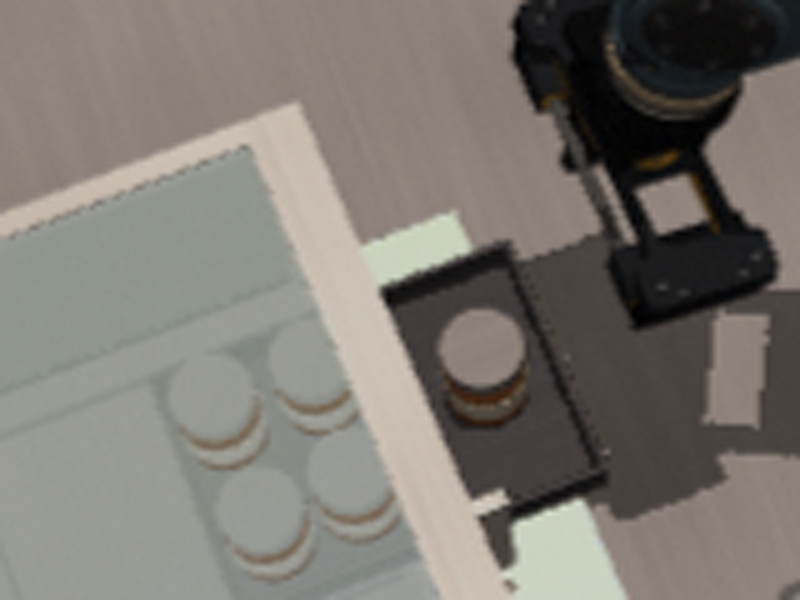

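```bash
cat > fk.py <<'E'
import numpy as np
from scipy.optimize import least_squares
from scipy.spatial.transform import Rotation as Ro
D=[([-1.34148,.52844,1.43393,0,1.18137,-.17848],[.24782,-.57338,.40378]),
([.4352,.5386,2.1792,.6774,.0552,-2.3569],[.3182,.275,.2606]),
([.4417,.5222,2.0867,.2231,.2638,-1.8961],[.3358,.2895,.27]),
([.4493,.5236,2.0289,.0202,.426,-1.6784],[.3448,.2906,.2727]),
([.4489,.6576,2.0651,.0513,.2469,-1.7096],[.3436,.2905,.2139]),
([-.276,.307,1.8935,.0702,.7811,-1.9226],[.4618,-.0091,.3903]),
([-.3171,.522,1.8192,.1094,.6437,-2.0136],[.5258,-.0473,.3078]),
([-.3283,.6387,1.8466,.1367,.4875,-2.0506],[.5308,-.0552,.2451]),
([-.3896,.2945,1.9094,.1063,.7641,-2.0682],[.4531,-.0563,.3921])]
def rot(j): return Ro.from_euler('ZYZYZ',[j[0],j[1]+j[2],j[3],j[4],j[5]]).as_matrix()
def fk(j,q):
    a,h,L1,L2,e,L3,y=q
    R1=Ro.from_euler('z',j[0]).as_matrix();s=j[1]+j[2]
    w=np.array([a+L1*np.sin(j[1])+L2*np.sin(s)+e*np.cos(s),y,h+L1*np.cos(j[1])+L2*np.cos(s)-e*np.sin(s)])
    return R1@w+L3*rot(j)[:,2]
f=lambda q:np.concatenate([fk(np.array(j),q)-p for j,p in D]+[1e-3*(np.array(q)-q0)])
q0=np.array([0,.2,.4,.4,0,.1,.11])
r=least_squares(f,q0);q=r.x
if __name__=='__main__':
    np.set_printoptions(precision=4,suppress=True)
    print(q,np.abs(f(q)).max());print(rot(D[-1][0]))
    def ik(P,Rt,j0):
        g=lambda j:np.concatenate([(fk(j,q)-P)*5,Ro.from_matrix(rot(j)@Rt.T).as_rotvec()])
        lo=[-3.08,-.75,.22,-1.43,0,-2.85];hi=[3.08,2.2,2.44,4.57,2.65,2.85]
        s=least_squares(g,np.clip(j0,np.array(lo)+1e-3,np.array(hi)-1e-3),bounds=(lo,hi));return s.x,np.abs(s.fun).max()
    import sys
    for fx in (.49,.51,.55,.60,.625):
      for lean in (5,10,15,20,25,30):
        l=np.radians(lean);a=np.radians(2.2);d=np.array([np.cos(a),np.sin(a),0])
        z=d*np.sin(l)-np.array([0,0,np.cos(l)]);x=np.array([-np.sin(a),np.cos(a),0]);Rt=np.stack([x,np.cross(z,x),z],1)
        P=np.array([fx,-.05,.048])-.182*z
        out=[]
        for j0 in (D[-2][0],[-.33,.6,1.9,3.1,.3,1.1]):
            j,e=ik(P,Rt,np.array(j0,float)); out.append((j.round(2).tolist(),round(e,4)))
        print(fx,lean,out)
E
python3 fk.py
```

```text
Traceback (most recent call last):
  File "fk.py", line 21, in <module>
    r=least_squares(f,q0);q=r.x
  File "fk.py", line 19, in <lambda>
    f=lambda q:np.concatenate([fk(np.array(j),q)-p for j,p in D]+[1e-3*(np.array(q)-q0)])
                               ~~^^^^^^^^^^^^^^^
  File "fk.py", line 18, in fk
    return R1@w+L3*rot(j)[:,2]
                   ~~~^^^
  File "fk.py", line 13, in rot
    def rot(j): return Ro.from_euler('ZYZYZ',[j[0],j[1]+j[2],j[3],j[4],j[5]]).as_matrix()
                       ~~~~~~~~~~~~~^^^^^^^^^^^^^^^^^^^^^^^^^^^^^^^^^^^^^^^^^
  File "scipy/spatial/transform/_rotation.pyx", line 1413, in scipy.spatial.transform._rotation.Rotation.from_euler
ValueError: Expected axis specification to be a non-empty string of upto 3 characters, got ZYZYZ
```

```bash
sed -i "s/^def rot.*/def rot(j): return (Ro.from_euler('ZYZ',[j[0],j[1]+j[2],j[3]])*Ro.from_euler('YZ',[j[4],j[5]])).as_matrix()/" fk.py; python3 fk.py
```

```text
[-0.      0.2741  0.588   0.3917  0.1141  0.1232  0.111 ] 0.000187984287840653
[[ 0.0369 -0.9811  0.1898]
 [-0.9993 -0.0373  0.0014]
 [ 0.0057 -0.1897 -0.9818]]
0.49 5 [([-0.35, 0.64, 1.97, 0.07, 0.46, 1.12], np.float64(0.0)), ([-0.35, 0.64, 1.97, 0.07, 0.46, 1.12], np.float64(0.0))]
0.49 10 [([-0.37, 0.63, 2.03, 0.22, 0.33, 0.96], np.float64(0.0)), ([-0.37, 0.63, 2.03, 0.22, 0.33, 0.96], np.float64(0.0))]
0.49 15 [([-0.4, 0.63, 2.1, 0.58, 0.2, 0.58], np.float64(0.0)), ([-0.4, 0.63, 2.1, 0.58, 0.2, 0.58], np.float64(0.0))]
0.49 20 [([-0.43, 0.65, 2.17, 1.49, 0.15, -0.36], np.float64(0.0)), ([-0.43, 0.65, 2.17, 1.49, 0.15, -0.36], np.float64(0.0))]
0.49 25 [([-0.46, 0.68, 2.23, 2.22, 0.26, -1.12], np.float64(0.0)), ([-0.46, 0.68, 2.23, 2.22, 0.26, -1.12], np.float64(0.0))]
0.49 30 [([-0.49, 0.72, 2.3, 2.47, 0.42, -1.42], np.float64(0.0)), ([-0.49, 0.72, 2.3, 2.47, 0.42, -1.42], np.float64(0.0))]
0.51 5 [([-0.34, 0.65, 1.92, 0.07, 0.5, 1.14], np.float64(0.0)), ([-0.34, 0.65, 1.92, 0.07, 0.5, 1.14], np.float64(0.0))]
0.51 10 [([-0.36, 0.64, 1.98, 0.19, 0.36, 1.0], np.float64(0.0)), ([-0
[... 2093 characters left out ...]
, np.float64(0.0)), ([-0.27, 0.74, 1.62, 0.04, 0.7, 1.23], np.float64(0.0))]
0.625 10 [([-0.29, 0.72, 1.69, 0.1, 0.57, 1.16], np.float64(0.0)), ([-0.29, 0.72, 1.69, 0.1, 0.57, 1.16], np.float64(0.0))]
0.625 15 [([-0.3, 0.71, 1.76, 0.21, 0.43, 1.05], np.float64(0.0)), ([-0.3, 0.71, 1.76, 0.21, 0.43, 1.05], np.float64(0.0))]
0.625 20 [([-0.32, 0.71, 1.83, 0.41, 0.3, 0.84], np.float64(0.0)), ([-0.32, 0.71, 1.83, 0.41, 0.3, 0.84], np.float64(0.0))]
0.625 25 [([-0.33, 0.71, 1.89, 0.88, 0.2, 0.36], np.float64(0.0)), ([-0.33, 0.71, 1.89, 0.88, 0.2, 0.36], np.float64(0.0))]
0.625 30 [([-0.35, 0.73, 1.95, 1.72, 0.19, -0.49], np.float64(0.0)), ([-0.35, 0.73, 1.95, 1.72, 0.19, -0.49], np.float64(0.0))]
```

```bash
sed 's/-\.164\*z/-.182*z/' tgt.py > tip.py; python3 tip.py 2.4 12 .492 -.052 .048
```

```text
j [-0.3906  0.2948  1.9243  0.1056  0.7674 -2.0674] t 11.9
p [ 0.4466 -0.0541  0.388 ] grasp [ 0.4749 -0.0528  0.2265] tip [ 0.478  -0.0526  0.2087]
[[-0.0358  0.9843  0.173 ]
 [ 0.9994  0.0349  0.0079]
 [ 0.0018  0.1731 -0.9849]] lean 9.970477033280309 az x 92.0488116282684 F [-0.5438  0.165  -1.4027] w 0.08701047857451857
TCP target [ 0.4542 -0.0536  0.226 ] slide mm [   7.6251    0.5002 -161.9587] rotvec deg [-0.0232 -2.0325  0.3493]
```

Request:
arm_command(rot=[[0, 0, 0], [0, 0, 0], [0, 0, 0], [0, 0, 0], [0, 0, 0]], slide=[[0, 0, -25], [0, 0, -35], [0, 0, -35], [0, 0, -35], [0, 0, -10]], fingers=[0, 0, 0, 0, 0])

```text
time: 12.4
ee_pos: [0.4486, -0.0549, 0.25]
ee_rot: [[-0.034, 0.981, 0.191], [0.999, 0.035, -0.0], [-0.007, 0.191, -0.982]]
wrist_force: [-0.1, 0.5, -0.2]
grip_width: 0.0553
```

```bash
python3 tip.py 2.4 12 .492 -.052 .048
```

```text
j [-0.3903  0.5743  2.0501  0.2151  0.3467 -2.1919] t 12.4
p [ 0.4486 -0.0549  0.25  ] grasp [ 0.4798 -0.0549  0.089 ] tip [ 0.4833 -0.0549  0.0713]
[[-0.034   0.981   0.1908]
 [ 0.9994  0.0347 -0.0001]
 [-0.0067  0.1907 -0.9816]] lean 10.997860908277705 az x 91.95084083814687 F [-0.1283  0.4761 -0.1849] w 0.05526272109480128
TCP target [ 0.4542 -0.0536  0.226 ] slide mm [  5.641    1.269  -23.9437] rotvec deg [ 0.4219 -0.9935  0.4525]
```

Request:
arm_command(rot=[[0.4, -1, 0.4], [0, 0, 0], [0, 0, 0], [0, 0, 0], [0, 0, 0]], slide=[[0, 1, -10], [0, 0, -12], [0, 0, 0], [0, 0, 0], [0, 0, 0]], fingers=[0, 0, 0, 0, 0])

```text
time: 12.9
ee_pos: [0.4508, -0.0543, 0.2256]
ee_rot: [[-0.041, 0.977, 0.207], [0.999, 0.04, 0.009], [0.001, 0.207, -0.978]]
wrist_force: [-0.0, 0.8, 1.0]
grip_width: 0.0149
```

```bash
python3 tip.py 2.4 13 .502 -.052 .048;  python3 - <<'E'
from h import *
cv2.imwrite('pics/w10.png',capture('wrist'))
E
```

```text
j [-0.3914  0.6319  2.0615  0.3317  0.2725 -2.3149] t 12.9
p [ 0.4508 -0.0543  0.2256] grasp [ 0.4847 -0.0528  0.0652] tip [ 0.4885 -0.0526  0.0476]
[[-0.0408  0.9774  0.2072]
 [ 0.9992  0.0397  0.0093]
 [ 0.0008  0.2074 -0.9783]] lean 11.970753155743742 az x 92.33849750072656 F [-0.0467  0.7508  0.9658] w 0.014932638605373305
TCP target [ 0.4611 -0.0537  0.2253] slide mm [10.3268  0.5702 -0.2867] rotvec deg [-0.0056 -1.0305  0.0611]
```

View pics/w10.png

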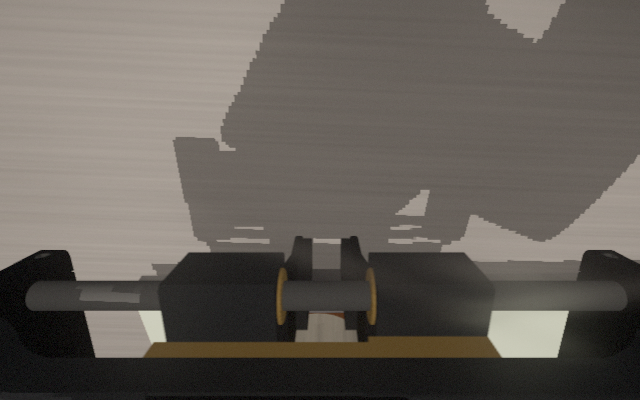

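Request:
arm_command(rot=[[0, -0.5, 0], [0, -0.5, 0], [0, -0.5, 0], [0, -0.5, 0], [0, -0.5, 0], [0, 0, 0]], slide=[[4, 0, 0], [5, 0.2, 0], [5, 0.2, 0], [5, 0.2, 0], [5, 0.2, 0], [0, 0, 0]], fingers=[0.6, 0.6, 0.6, 0.6, 0.6, 0.6])

```text
time: 13.55
ee_pos: [0.4679, -0.0492, 0.2255]
ee_rot: [[-0.046, 0.972, 0.23], [0.999, 0.042, 0.024], [0.013, 0.231, -0.973]]
wrist_force: [0.1, -0.7, 0.3]
grip_width: 0.0486
```

```bash
python3 tip.py 2.4 15 .53 -.051 .048
```

```text
j [-0.3716  0.6395  2.0274  0.3836  0.2861 -2.3457] t 13.55
p [ 0.4679 -0.0492  0.2255] grasp [ 0.5056 -0.0453  0.066 ] tip [ 0.5097 -0.0449  0.0485]
[[-0.0465  0.9721  0.23  ]
 [ 0.9988  0.0422  0.0237]
 [ 0.0133  0.2308 -0.9729]] lean 13.369444634575302 az x 92.66494444977931 F [ 0.1204 -0.6527  0.2996] w 0.04864522843818611
TCP target [ 0.4829 -0.053   0.2238] slide mm [15.0705 -3.7396 -1.732 ] rotvec deg [-0.6905 -1.6842 -0.2759]
```

Request:
arm_command(rot=[[-0.4, -0.5, 0], [-0.3, -0.5, 0], [0, -0.5, 0], [0, -0.5, 0], [0, -0.4, 0], [0, 0, 0]], slide=[[5, -2, 0], [6, -2, -0.5], [6, 0, -0.5], [6, 0, 0], [5, 0, 0], [0, 0, 0]], fingers=[0.6, 0.6, 0.6, 0.6, 0.6, 0.6])

```text
time: 14.15
ee_pos: [0.4827, -0.0482, 0.2235]
ee_rot: [[-0.051, 0.97, 0.237], [0.999, 0.045, 0.031], [0.019, 0.238, -0.971]]
wrist_force: [-0.4, 0.0, -0.1]
grip_width: 0.0524
```

```bash
python3 tip.py 2.4 17 .56 -.05 .048;python3 - <<'E'
from h import *
im=capture('scene')
cv2.imwrite('pics/s11.png',cv2.resize(im[110:230,200:360],None,fx=5,fy=5,interpolation=cv2.INTER_CUBIC))
E
```

```text
j [-0.3598  0.6512  1.9935  0.3828  0.3041 -2.3345] t 14.15
p [ 0.4827 -0.0482  0.2235] grasp [ 0.5215 -0.0432  0.0642] tip [ 0.5258 -0.0427  0.0467]
[[-0.0514  0.9703  0.2366]
 [ 0.9985  0.0455  0.0305]
 [ 0.0188  0.2378 -0.9711]] lean 13.80036497905241 az x 92.94688625488465 F [-0.4246  0.0145 -0.1435] w 0.05235351470641936
TCP target [ 0.5068 -0.0522  0.222 ] slide mm [24.1071 -3.98   -1.4099] rotvec deg [-0.9273 -3.2879 -0.5773]
```

View pics/s11.png

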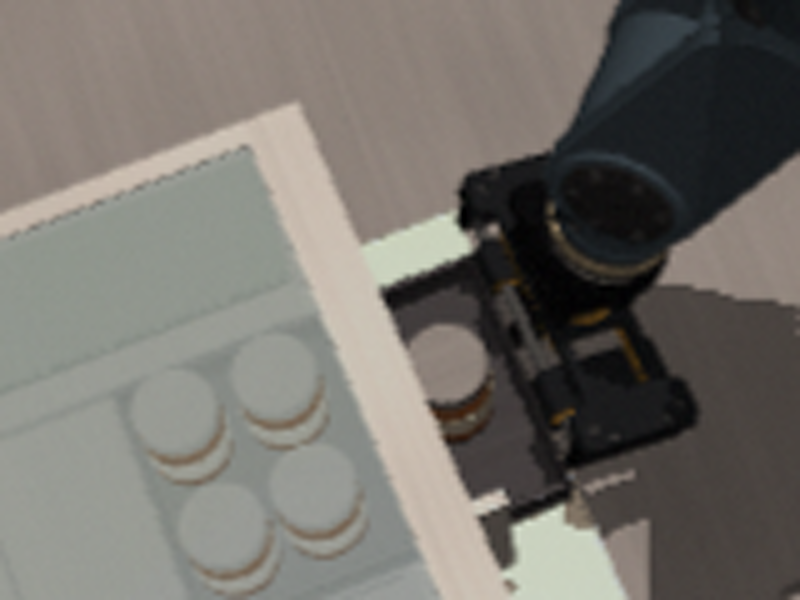

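Request:
arm_command(rot=[[-0.5, -0.7, 0], [-0.5, -0.8, 0], [-0.4, -0.8, 0], [-0.3, -0.8, 0], [-0.2, -0.8, 0], [0, -0.8, 0], [0, 0, 0]], slide=[[5, -2, 0], [6, -2, -0.5], [6, -1, -0.5], [6, -0.5, 0], [6, -0.5, 0], [5, -0.5, 0], [0, 0, 0]], fingers=[0.6, 0.6, 0.6, 0.6, 0.6, 0.6, 0.6])

```text
time: 14.9
ee_pos: [0.5015, -0.0482, 0.22]
ee_rot: [[-0.061, 0.96, 0.274], [0.998, 0.057, 0.022], [0.006, 0.275, -0.961]]
wrist_force: [-0.5, 0.5, 1.0]
grip_width: 0.0522
```

```bash
python3 tip.py 2.4 18.5 .58 -.049 .048
```

```text
j [-0.3467  0.6682  1.9603  0.4223  0.2823 -2.3704] t 14.9
p [ 0.5015 -0.0482  0.22  ] grasp [ 0.5464 -0.0445  0.0623] tip [ 0.5513 -0.0441  0.045 ]
[[-0.0609  0.9598  0.274 ]
 [ 0.9981  0.057   0.0224]
 [ 0.0059  0.2749 -0.9615]] lean 15.956834002337896 az x 93.49314893582516 F [-0.526  0.451  0.958] w 0.05221026794962212
TCP target [ 0.5223 -0.0514  0.2206] slide mm [20.8297 -3.2127  0.6294] rotvec deg [-0.2051 -2.5606 -1.1004]
```

Request:
arm_command(rot=[[-0.2, -0.7, -0.4], [-0.2, -0.7, -0.4], [-0.2, -0.7, -0.3], [0, -0.7, 0], [0, -0.7, 0], [0, 0, 0]], slide=[[5, -2, 0.5], [6, -1.5, 0.5], [6, -1, 0.5], [6, -0.5, 0.5], [5, -0.5, 0.5], [0, 0, 0]], fingers=[0.6, 0.6, 0.6, 0.6, 0.6, 0.6])

```text
time: 15.5
ee_pos: [0.5209, -0.0492, 0.2179]
ee_rot: [[-0.052, 0.952, 0.303], [0.999, 0.047, 0.024], [0.009, 0.304, -0.953]]
wrist_force: [-0.9, -0.1, 1.2]
grip_width: 0.0525
```

```bash
python3 tip.py 2.4 20 .60 -.048 .048
```

```text
j [-0.3377  0.6831  1.9213  0.4596  0.2813 -2.3853] t 15.5
p [ 0.5209 -0.0492  0.2179] grasp [ 0.5706 -0.0452  0.0617] tip [ 0.5761 -0.0448  0.0445]
[[-0.0519  0.9516  0.303 ]
 [ 0.9986  0.0468  0.0241]
 [ 0.0087  0.3038 -0.9527]] lean 17.69576207508411 az x 92.97705885608856 F [-0.9098 -0.0803  1.1629] w 0.05252175434194981
TCP target [ 0.5378 -0.0506  0.219 ] slide mm [16.8624 -1.4144  1.0986] rotvec deg [-0.3921 -2.3321 -0.5871]
```

Request:
arm_command(rot=[[-0.3, -0.9, -0.4], [-0.2, -0.9, -0.4], [-0.2, -0.9, -0.2], [0, -0.8, 0], [0, 0, 0]], slide=[[5, -1, 1], [6, -1, 0.5], [6, -0.5, 0.5], [4, 0, 0.5], [0, 0, 0]], fingers=[0.6, 0.6, 0.6, 0.6, 0.6])

```text
time: 16.0
ee_pos: [0.5371, -0.0488, 0.216]
ee_rot: [[-0.041, 0.939, 0.343], [0.999, 0.037, 0.018], [0.004, 0.343, -0.939]]
wrist_force: [-2.2, 0.3, 0.8]
grip_width: 0.0521
```

```bash
python3 tip.py 2.4 21 .615 -.047 .048; python3 - <<'E'
from h import *
im=capture('scene')
cv2.imwrite('pics/s12.png',cv2.resize(im[110:230,200:360],None,fx=5,fy=5,interpolation=cv2.INTER_CUBIC))
E
```

```text
j [-0.3277  0.6965  1.8944  0.5237  0.2568 -2.4271] t 16.0
p [ 0.5371 -0.0488  0.216 ] grasp [ 0.5933 -0.0459  0.0619] tip [ 0.5995 -0.0456  0.045 ]
[[-0.0409  0.9386  0.3426]
 [ 0.9992  0.0371  0.0177]
 [ 0.0039  0.343  -0.9393]] lean 20.06388846664451 az x 92.34563832031765 F [-2.1675  0.343   0.8152] w 0.05213832435412003
TCP target [ 0.5498 -0.0497  0.2179] slide mm [12.708  -0.8875  1.9429] rotvec deg [-0.1829 -0.9457  0.0525]
```

View pics/s12.png

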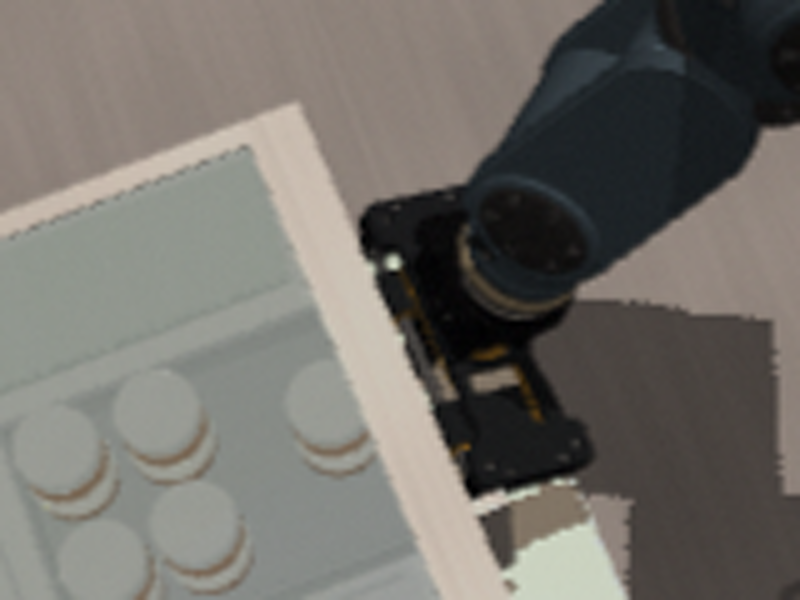

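```bash
python3 - <<'E'
from h import *
for uv in ((200+470/5,110+508/5),(200+508/5,110+493/5)): print(onz('scene',uv,.2))
im=capture('scene');t=capture('top')
cv2.imwrite('pics/s13.png',cv2.resize(im[170:230,260:340],None,fx=9,fy=9,interpolation=cv2.INTER_CUBIC))
cv2.imwrite('pics/t13.png',cv2.resize(t[150:210,290:390],None,fx=7,fy=7,interpolation=cv2.INTER_CUBIC))
E
```

```text
[0.60354716 0.07015068 0.2       ]
[0.58115522 0.06925729 0.2       ]
```

View pics/s13.png

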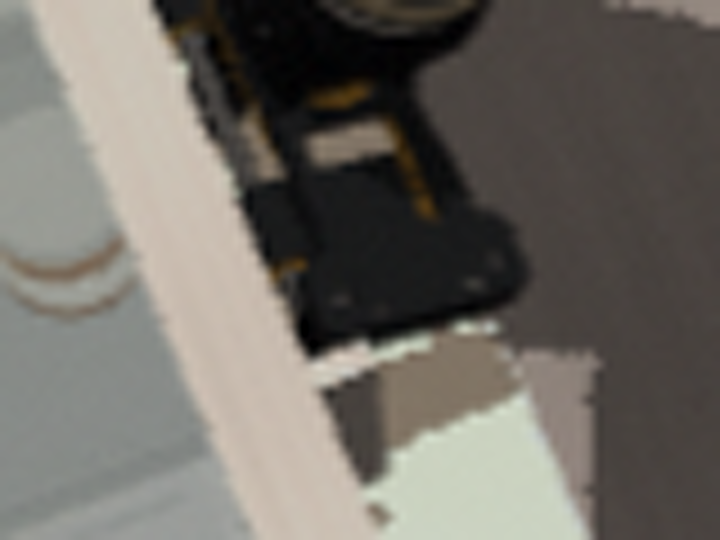

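View pics/t13.png

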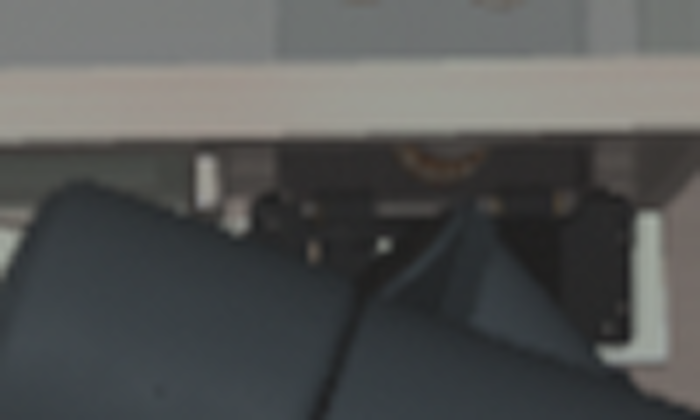

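Request:
arm_command(rot=[[0, -0.6, 0], [0, -0.6, 0], [0, -0.6, 0], [0, 0, 0]], slide=[[4, -0.5, 1], [5, -0.5, 0.5], [5, 0, 0.5], [0, 0, 0]], fingers=[0.6, 0.6, 0.6, 0.6])

```text
time: 16.55
ee_pos: [0.5484, -0.0491, 0.2168]
ee_rot: [[-0.042, 0.93, 0.365], [0.999, 0.037, 0.022], [0.007, 0.365, -0.931]]
wrist_force: [-1.4, 1.0, -0.4]
grip_width: 0.0523
```

```bash
python3 tip.py 2.4 21.5 .623 -.047 .047
```

```text
j [-0.3237  0.7018  1.8726  0.5677  0.2574 -2.4639] t 16.55
p [ 0.5484 -0.0491  0.2168] grasp [ 0.6082 -0.0455  0.0642] tip [ 0.6148 -0.0451  0.0474]
[[-0.0423  0.9302  0.3645]
 [ 0.9991  0.0368  0.0221]
 [ 0.0072  0.3651 -0.9309]] lean 21.41819132230331 az x 92.42391302109208 F [-1.3845  0.9777 -0.364 ] w 0.05234432587584203
TCP target [ 0.5564 -0.0498  0.2163] slide mm [ 7.9354 -0.6763 -0.4994] rotvec deg [-0.4073 -0.1028 -0.0242]
```

Request:
arm_command(rot=[[-0.2, 0, 0], [-0.2, 0, 0], [0, 0, 0]], slide=[[3, 0, 0], [3, 0, 0], [0, 0, 0]], fingers=[0.6, 0.6, 0.6])

```text
time: 16.85
ee_pos: [0.5517, -0.0484, 0.2173]
ee_rot: [[-0.043, 0.932, 0.359], [0.999, 0.039, 0.018], [0.003, 0.359, -0.933]]
wrist_force: [-1.9, -0.5, -1.8]
grip_width: 0.0522
```

```bash
python3 tip.py 2.4 21.5 .623 -.047 .047
```

```text
j [-0.3189  0.7027  1.8625  0.5181  0.2653 -2.4124] t 16.85
p [ 0.5517 -0.0484  0.2173] grasp [ 0.6106 -0.0454  0.0642] tip [ 0.617  -0.0451  0.0474]
[[-0.0431  0.9324  0.3588]
 [ 0.9991  0.0391  0.0183]
 [ 0.003   0.3592 -0.9332]] lean 21.053309474987984 az x 92.46743793722567 F [-1.8541 -0.4785 -1.7805] w 0.052232817786491845
TCP target [ 0.5564 -0.0498  0.2163] slide mm [ 4.6125 -1.3617 -0.9458] rotvec deg [-0.1538 -0.4543 -0.0681]
```

Request:
arm_command(rot=[[0, -0.2, 0], [0, -0.2, 0], [0, 0, 0]], slide=[[3, 0, 0], [3, 0, 0], [0, 0, 0]], fingers=[0.6, 0.6, 0.6])

```text
time: 17.15
ee_pos: [0.5557, -0.0481, 0.2172]
ee_rot: [[-0.043, 0.932, 0.361], [0.999, 0.038, 0.02], [0.005, 0.361, -0.933]]
wrist_force: [-2.2, 0.7, -0.8]
grip_width: 0.0522
```

```bash
python3 tip.py 2.4 21.5 .623 -.047 .047; python3 - <<'E'
from h import *
im=capture('scene')
cv2.imwrite('pics/s14.png',cv2.resize(im[110:230,180:340],None,fx=5,fy=5,interpolation=cv2.INTER_CUBIC))
E
```

```text
j [-0.3164  0.7053  1.8532  0.5141  0.2706 -2.4049] t 17.15
p [ 0.5557 -0.0481  0.2172] grasp [ 0.6148 -0.0448  0.0642] tip [ 0.6213 -0.0444  0.0474]
[[-0.0432  0.9318  0.3605]
 [ 0.9991  0.0385  0.0203]
 [ 0.005   0.361  -0.9325]] lean 21.16630359436388 az x 92.47573193930734 F [-2.2139  0.6951 -0.8267] w 0.05218507297154573
TCP target [ 0.5564 -0.0498  0.2163] slide mm [ 0.6629 -1.6856 -0.8268] rotvec deg [-0.2741 -0.3475 -0.0766]
```

View pics/s14.png

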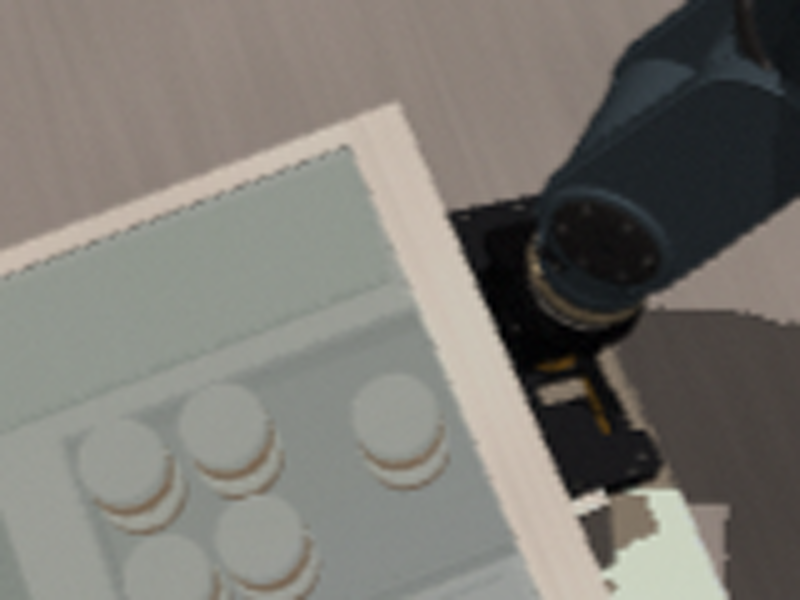

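Request:
arm_command(rot=[[0, -0.2, 0], [0, 0, 0]], slide=[[3, -0.5, 0], [0, 0, 0]], fingers=[0.6, 0.6])

```text
time: 17.4
ee_pos: [0.5568, -0.0483, 0.2171]
ee_rot: [[-0.044, 0.932, 0.36], [0.999, 0.038, 0.022], [0.007, 0.36, -0.933]]
wrist_force: [-3.9, -0.9, 0.1]
grip_width: 0.0522
```

Request:
arm_command(rot=[[0, -0.2, 0], [0, 0, 0]], slide=[[3, -0.5, 0], [0, 0, 0]], fingers=[0.6, 0.6])

```text
time: 17.6
ee_pos: [0.5571, -0.0487, 0.2172]
ee_rot: [[-0.044, 0.933, 0.358], [0.999, 0.038, 0.024], [0.009, 0.359, -0.933]]
wrist_force: [-3.2, 0.3, 0.2]
grip_width: 0.0525
```

```bash
python3 tip.py 2.4 21.5 .623 -.047 .047
```

```text
j [-0.3173  0.7061  1.8486  0.5104  0.2785 -2.4011] t 17.6
p [ 0.5571 -0.0487  0.2172] grasp [ 0.6158 -0.0448  0.0641] tip [ 0.6222 -0.0444  0.0473]
[[-0.0441  0.9327  0.3579]
 [ 0.999   0.0381  0.0238]
 [ 0.0086  0.3586 -0.9334]] lean 21.02281432254056 az x 92.52522657040494 F [-3.2037  0.3477  0.1509] w 0.05253212339026216
TCP target [ 0.5564 -0.0498  0.2163] slide mm [-0.6983 -1.1007 -0.8621] rotvec deg [-0.4707 -0.5034 -0.1273]
```

Request:
arm_command(rot=[[0, 0, 0], [0, 0, 0]], slide=[[5, -0.5, 0], [3, 0, 0]], fingers=[0.6, 0.6])

```text
time: 17.8
ee_pos: [0.5595, -0.0489, 0.2175]
ee_rot: [[-0.045, 0.937, 0.348], [0.999, 0.038, 0.027], [0.012, 0.348, -0.937]]
wrist_force: [-14.8, -4.8, 10.0]
grip_width: 0.052
```

```bash
python3 tip.py 2.4 21.5 .623 -.047 .047
```

```text
j [-0.3162  0.707   1.8387  0.4762  0.2964 -2.3657] t 17.8
p [ 0.5595 -0.0489  0.2175] grasp [ 0.6165 -0.0445  0.0638] tip [ 0.6228 -0.044   0.0469]
[[-0.0451  0.9366  0.3476]
 [ 0.9989  0.038   0.0272]
 [ 0.0122  0.3484 -0.9373]] lean 20.402952442420137 az x 92.585041578382 F [-14.8494  -4.7929  10.0242] w 0.0519955052797129
TCP target [ 0.5564 -0.0498  0.2163] slide mm [-3.1894 -0.8725 -1.1667] rotvec deg [-0.6512 -1.1379 -0.1918]
```

Request:
arm_command(rot=[[0, 0, 0], [0, 0, 0], [0, 1, 0], [0, 1.5, 0], [0, 2, 0], [0, 2, 0], [0, 2, 0], [0, 0, 0]], slide=[[-8, 0, 0], [-15, 0, 2], [-20, 0, 3], [-20, 0, 5], [-20, 0, 10], [-15, 0, 20], [-10, 0, 30], [0, 0, 20]], fingers=[0.6, 0.6, 0.6, 0.6, 0.6, 0.6, 0.6, 0.6])

```text
time: 18.6
ee_pos: [0.4606, -0.0556, 0.316]
ee_rot: [[-0.036, 0.971, 0.238], [0.999, 0.036, 0.002], [-0.006, 0.238, -0.971]]
wrist_force: [0.8, -0.3, -0.2]
grip_width: 0.0524
```

Request:
arm_command(rot=[[0, 0, 0], [0, 0, 0], [0, 0, 0], [0, 0, 0]], slide=[[0, 0, 35], [0, 0, 35], [0, 0, 30], [0, 0, 0]], fingers=[0, 0, 0, 0])

```text
time: 19.0
ee_pos: [0.4667, -0.0583, 0.4292]
ee_rot: [[-0.032, 0.962, 0.27], [0.999, 0.037, -0.012], [-0.021, 0.269, -0.963]]
wrist_force: [0.3, 0.7, 1.0]
grip_width: 0.0283
```

```bash
python3 g.py; python3 - <<'E'
from h import *
im=capture('scene');t=capture('top')
cv2.imwrite('pics/s15.png',cv2.resize(im[110:230,180:340],None,fx=5,fy=5,interpolation=cv2.INTER_CUBIC))
cv2.imwrite('pics/t15.png',cv2.resize(t[70:220,230:410],None,fx=4,fy=4,interpolation=cv2.INTER_CUBIC))
cv2.imwrite('pics/w15.png',capture('wrist'))
E
```

```text
j [-0.387   0.2454  1.8564  0.129   0.7857 -2.0729] t 19.0
p [ 0.4667 -0.0583  0.4292] grasp [ 0.511  -0.0602  0.2713] tip [ 0.5158 -0.0604  0.254 ]
[[-0.0325  0.9623  0.2699]
 [ 0.9992  0.037  -0.0118]
 [-0.0213  0.2694 -0.9628]] lean 15.676146278588913 az x 91.8619948011851 F [0.3173 0.7403 1.0146] w 0.028330216574303308
```

View pics/s15.png

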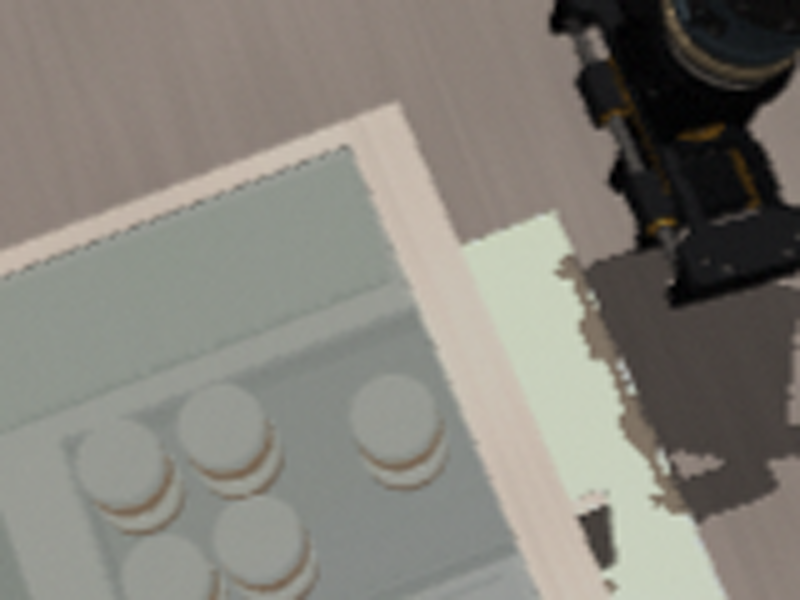

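View pics/t15.png

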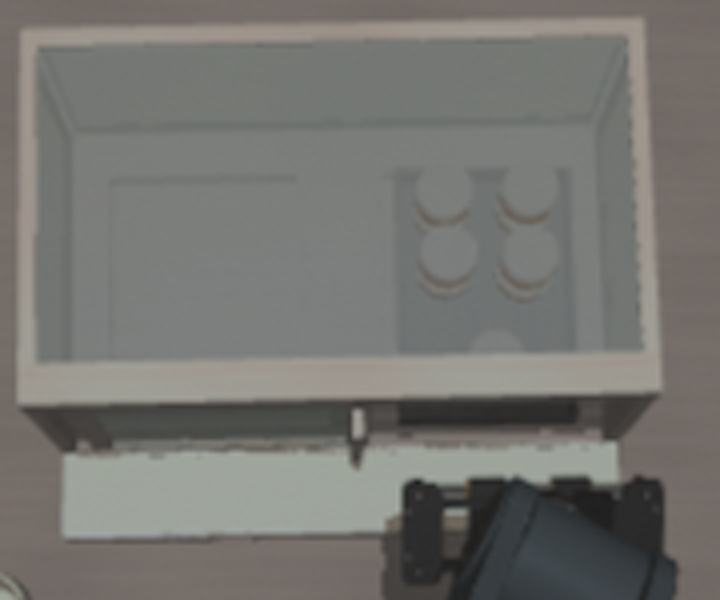

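View pics/w15.png

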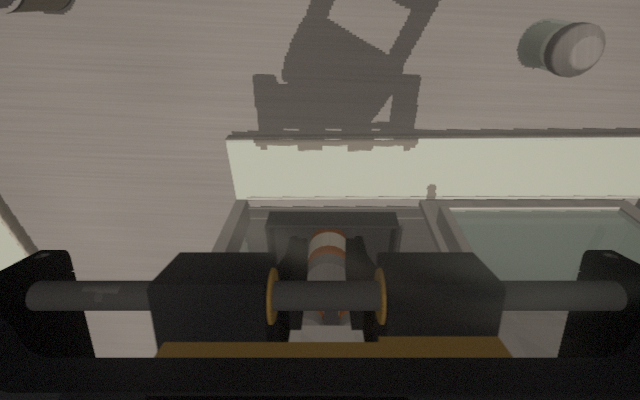

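```bash
python3 - <<'E'
from h import *
im=cv2.imread('pics/w15.png'); cv2.imwrite('pics/w15z.png',cv2.resize(im[180:270,210:460],None,fx=3.2,fy=3.2,interpolation=cv2.INTER_CUBIC))
st=status.get_state()
for uv,z in [((268,212),.03),((396,210.5),.03),((268,225),.062),((396,224),.062),((241,200),.03),((640,196),.03),((228,139),.03),((600,136),.03)]: print(uv,onz('wrist',uv,z,st))
E
```

```text
(268, 212) [ 0.63256983 -0.1346983   0.03      ]
(396, 210.5) [0.62311821 0.0308628  0.03      ]
(268, 225) [ 0.62994491 -0.12923629  0.062     ]
(396, 224) [0.62166824 0.02531844 0.062     ]
(241, 200) [ 0.61561064 -0.1680875   0.03      ]
(640, 196) [0.58881545 0.32839014 0.03      ]
(228, 139) [ 0.53388556 -0.17449233  0.03      ]
(600, 136) [0.51418143 0.24328205 0.03      ]
```

View pics/w15z.png

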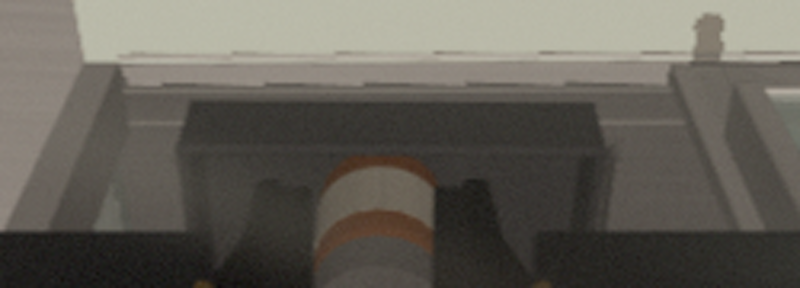

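```bash
cat > ikd.py <<'E'
from fk import *
def ik(P,Rt,j0):
    g=lambda j:np.concatenate([(fk(j,q)-P)*5,Ro.from_matrix(rot(j)@Rt.T).as_rotvec()])
    lo=[-3.08,-.75,.22,-1.43,0,.29];hi=[3.08,2.2,2.44,4.57,2.65,6]
    s=least_squares(g,np.clip(j0,np.array(lo)+1e-3,np.array(hi)-1e-3),bounds=(lo,hi));return s.x,np.abs(s.fun).max()
for y in (.10,0,-.12):
 for hd in (2.4,-10,15):
  for lean in (20,25,30):
    l=np.radians(lean);a=np.radians(hd);d=np.array([np.cos(a),np.sin(a),0])
    z=d*np.sin(l)-np.array([0,0,np.cos(l)]);x=np.array([-np.sin(a),np.cos(a),0]);Rt=np.stack([x,np.cross(z,x),z],1)
    P=np.array([.588-.04*(y-.067),y,.13])-.182*z
    j,e=ik(P,Rt,np.array([-.3,.5,1.85,.2,.5,1.]))
    print(y,hd,lean,j.round(2),round(e,4))
E
python3 ikd.py
```

```text
0.1 2.4 20 [-0.03  0.53  1.87  0.06  0.4   1.44] 0.0
0.1 2.4 25 [-0.04  0.53  1.93  0.13  0.25  1.37] 0.0
0.1 2.4 30 [-0.04  0.53  2.    0.43  0.1   1.07] 0.0
0.1 -10 20 [ 0.01  0.53  1.85 -0.16  0.42  1.89] 0.0
0.1 -10 25 [ 0.02  0.53  1.91 -0.31  0.28  2.05] 0.0
0.1 -10 30 [ 0.04  0.54  1.97 -0.74  0.15  2.49] 0.0
0.1 15 20 [-0.08  0.53  1.87  0.28  0.43  1.  ] 0.0
0.1 15 25 [-0.1   0.53  1.93  0.51  0.31  0.75] 0.0
0.1 15 30 [-0.11  0.53  2.    0.96  0.22  0.29] 0.0064
0 2.4 20 [-0.24  0.52  1.88  0.24  0.41  1.09] 0.0
0 2.4 25 [-0.25  0.52  1.95  0.46  0.28  0.86] 0.0
0 2.4 30 [-0.27  0.53  2.01  1.01  0.18  0.3 ] 0.0
0 -10 20 [-0.19  0.53  1.87  0.02  0.39  1.54] 0.0
0 -10 25 [-0.19  0.52  1.94  0.03  0.24  1.52] 0.0
0 -10 30 [-0.19  0.53  2.    0.12  0.08  1.44] 0.0
0 15 20 [-0.28  0.53  1.87  0.4   0.48  0.7 ] 0.0
0 15 25 [-0.31  0.53  1.93  0.66  0.38  0.42] 0.0
0 15 30 [-0.32  0.52  1.97  0.79  0.34  0.29] 0.0542
-0.12 2.4 20 [-0.47  0.54  1.83  0.36  0.49  0.76] 0.0
-0.12 2.4 25 [-0.49  0.54  1.89  0.6   0.39  0.51] 0.0
-0.12 2.4 30 [-0.51  0.54  1.94  0.82  0.33  0.29] 0.0357
-0.12 -10 20 [-0.43  0.54  1.84  0.2   0.43  1.15] 0.0
-0.12 -10 25 [-0.44  0.54  1.91  0.39  0.3   0.96] 0.0
-0.12 -10 30 [-0.45  0.54  1.97  0.85  0.18  0.49] 0.0
-0.12 15 20 [-0.51  0.55  1.81  0.45  0.57  0.45] 0.0
-0.12 15 25 [-0.53  0.55  1.86  0.61  0.52  0.29] 0.0237
-0.12 15 30 [-0.54  0.55  1.88  0.63  0.48  0.29] 0.1037
```

```bash
python3 tip.py 2.4 25 .53 .11 .135|tail -1
```

```text
TCP target [0.4532 0.1068 0.2999] slide mm [ -11.4106  164.2595 -123.9664] rotvec deg [  1.264  -10.0872   0.5886]
```

Request:
arm_command(rot=[[0.3, -0.8, 0.1], [0.3, -0.8, 0.1], [0.2, -0.8, 0.1], [0.2, -0.8, 0.1], [0.2, -0.8, 0.1], [0, -0.8, 0]], slide=[[0, 25, -10], [0, 32, -20], [0, 32, -22], [0, 32, -22], [0, 30, -22], [0, 15, -15]], fingers=[0, 0, 0, 0, 0, 0])

```text
time: 19.75
ee_pos: [0.4649, 0.1109, 0.3044]
ee_rot: [[-0.033, 0.94, 0.339], [0.999, 0.03, 0.013], [0.002, 0.339, -0.941]]
wrist_force: [-0.5, -0.1, 1.4]
grip_width: 0.0006
```

```bash
python3 tip.py 2.4 22 .56 .11 .135
```

```text
j [-0.004   0.4725  1.9958  0.045   0.3278 -1.6477] t 19.75
p [0.4649 0.1109 0.3044] grasp [0.5205 0.1131 0.1502] tip [0.5266 0.1133 0.1332]
[[-0.0331  0.9402  0.3389]
 [ 0.9994  0.0305  0.0131]
 [ 0.002   0.3392 -0.9407]] lean 19.827322839716103 az x 91.89783778828703 F [-0.5417 -0.0517  1.4414] w 0.0006265100470595681
TCP target [0.4919 0.1071 0.3037] slide mm [27.0099 -3.7604 -0.6958] rotvec deg [-0.0333 -2.1758  0.4999]
```

Request:
arm_command(rot=[[0, -1.2, 0.3], [0, -1.2, 0.2], [0, -1.2, 0], [0, -1.2, 0], [0, 0, 0]], slide=[[12, -1, 0], [12, -1, 0], [12, 0, 0], [6, 0, 0], [0, 0, 0]], fingers=[0, 0, 0, 0, 0])

```text
time: 20.25
ee_pos: [0.5104, 0.1085, 0.3003]
ee_rot: [[-0.043, 0.908, 0.416], [0.999, 0.04, 0.016], [-0.002, 0.416, -0.909]]
wrist_force: [-0.4, -0.4, 1.0]
grip_width: 0.0007
```

```bash
python3 tip.py 2.4 25 .587 .105 .13; python3 - <<'E'
from h import *
im=capture('scene')
cv2.imwrite('pics/s16.png',cv2.resize(im[150:270,260:420],None,fx=5,fy=5,interpolation=cv2.INTER_CUBIC))
E
```

```text
j [-0.0098  0.5187  1.9189  0.0746  0.2758 -1.6919] t 20.25
p [0.5104 0.1085 0.3003] grasp [0.5786 0.1112 0.1512] tip [0.5861 0.1114 0.1348]
[[-0.0435  0.9084  0.4159]
 [ 0.9991  0.0404  0.0162]
 [-0.0021  0.4162 -0.9093]] lean 24.597095318052293 az x 92.491658752407 F [-0.3599 -0.3974  0.9967] w 0.0007165085471220118
TCP target [0.5102 0.1018 0.2949] slide mm [-0.2455 -6.7122 -5.3815] rotvec deg [ 0.1357 -0.3977 -0.0912]
```

View pics/s16.png

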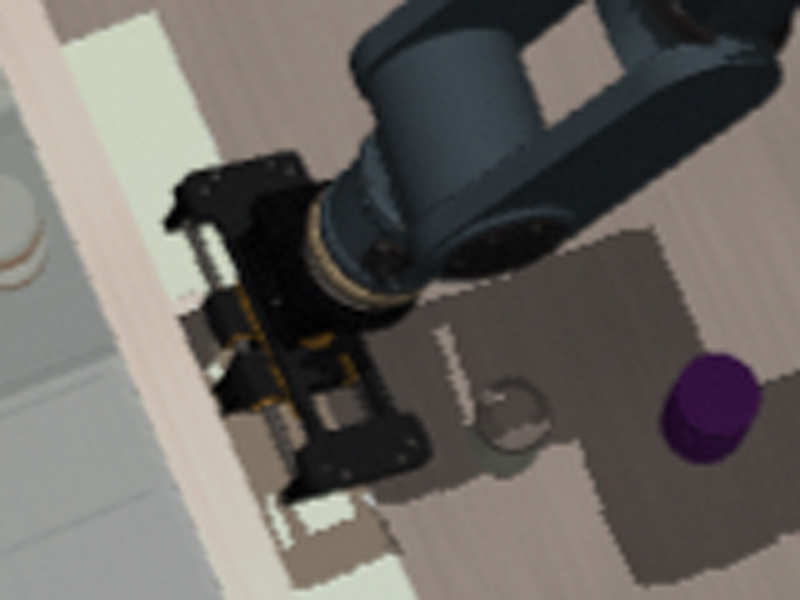

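Request:
arm_command(rot=[[0, -0.2, 0], [0, -0.2, 0], [0, 0, 0], [0, 0, 0], [0, 0, 0]], slide=[[0, -5, 4], [0, -8, 2], [0, -8, 0], [0, -8, 0], [0, 0, 0]], fingers=[0, 0, 0, 0, 0])

```text
time: 20.8
ee_pos: [0.5085, 0.0767, 0.3094]
ee_rot: [[-0.042, 0.905, 0.423], [0.999, 0.039, 0.016], [-0.002, 0.424, -0.906]]
wrist_force: [0.9, 0.3, 0.3]
grip_width: 0.0005
```

```bash
python3 tip.py 2.4 25 .5875 .08 .14; python3 - <<'E'
from h import *
im=capture('scene')
cv2.imwrite('pics/s17.png',cv2.resize(im[150:270,260:420],None,fx=5,fy=5,interpolation=cv2.INTER_CUBIC))
E
```

```text
j [-0.08    0.494   1.9342  0.1784  0.2828 -1.8539] t 20.8
p [0.5085 0.0767 0.3094] grasp [0.5779 0.0793 0.1608] tip [0.5855 0.0796 0.1445]
[[-0.042   0.905   0.4234]
 [ 0.9991  0.039   0.0157]
 [-0.0023  0.4236 -0.9058]] lean 25.064868038150106 az x 92.40715959262862 F [0.8534 0.3035 0.3153] w 0.0004737413290787261
TCP target [0.5107 0.0768 0.3049] slide mm [ 2.1772  0.082  -4.4425] rotvec deg [ 0.1277  0.07   -0.0072]
```

View pics/s17.png

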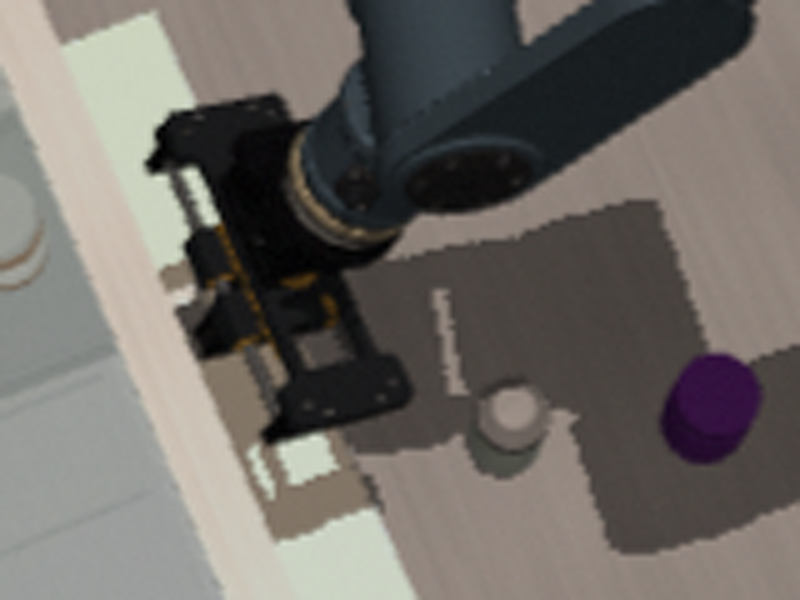

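Request:
arm_command(rot=[[0, 0, 0], [0, 0, 0], [0, 0, 0], [0, 0, 0], [0, 0, 0], [0, 0, 0]], slide=[[1.5, -8, -2], [1.5, -10, -1], [0.4, -10, 0], [0.4, -10, 0], [0.4, -10, 0], [0, 0, 0]], fingers=[0, 0, 0, 0, 0, 0])

```text
time: 21.45
ee_pos: [0.5096, 0.031, 0.3083]
ee_rot: [[-0.047, 0.906, 0.42], [0.999, 0.042, 0.021], [0.001, 0.42, -0.907]]
wrist_force: [0.7, -0.2, 0.1]
grip_width: 0.0005
```

```bash
python3 tip.py 2.4 25 .590 .03 .14; python3 - <<'E'
from h import *
im=capture('scene');t=capture('top')
cv2.imwrite('pics/s18.png',cv2.resize(im[130:250,240:400],None,fx=5,fy=5,interpolation=cv2.INTER_CUBIC))
cv2.imwrite('pics/t18.png',cv2.resize(t[140:230,270:410],None,fx=5,fy=5,interpolation=cv2.INTER_CUBIC))
E
```

```text
j [-0.1824  0.4924  1.9436  0.3365  0.2976 -2.1019] t 21.45
p [0.5096 0.031  0.3083] grasp [0.5785 0.0344 0.1595] tip [0.5861 0.0348 0.1432]
[[-0.0471  0.9063  0.42  ]
 [ 0.9989  0.0422  0.021 ]
 [ 0.0013  0.4205 -0.9073]] lean 24.865133901642075 az x 92.7004807154394 F [ 0.7373 -0.1727  0.1385] w 0.0004721520132288869
TCP target [0.5132 0.0268 0.3049] slide mm [ 3.5213 -4.2268 -3.3791] rotvec deg [-0.0687 -0.1382 -0.3006]
```

View pics/s18.png

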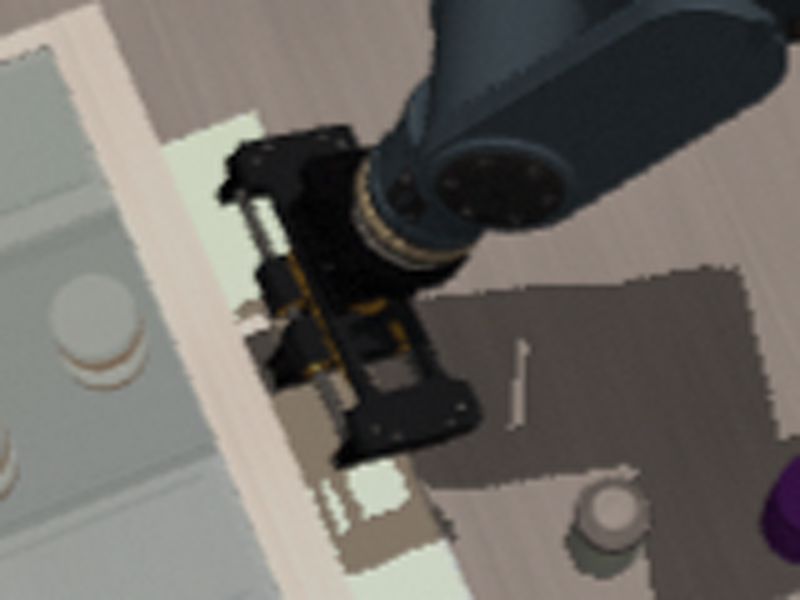

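View pics/t18.png

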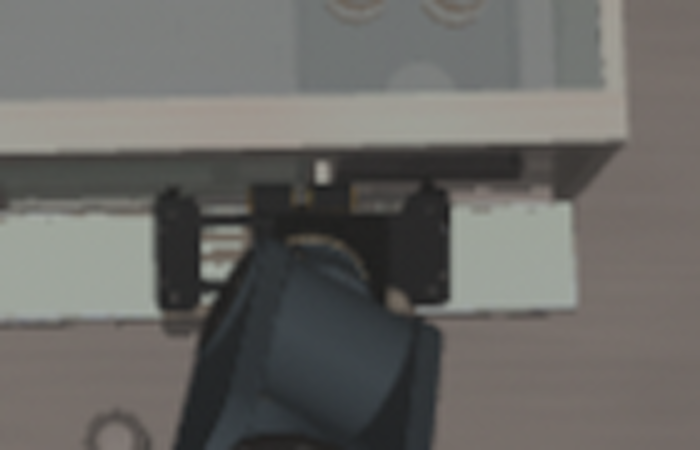

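Request:
arm_command(rot=[[0, -0.1, -0.1], [0, -0.1, -0.1], [0, 0, -0.1], [0, 0, 0], [0, 0, 0], [0, 0, 0]], slide=[[2, -8, -1], [1.5, -11, -0.5], [1, -11, 0], [0.8, -11, 0], [0.8, -10, 0], [0, 0, 0]], fingers=[0, 0, 0, 0, 0, 0])

```text
time: 22.15
ee_pos: [0.5127, -0.0146, 0.3072]
ee_rot: [[-0.052, 0.908, 0.416], [0.999, 0.044, 0.028], [0.007, 0.417, -0.909]]
wrist_force: [0.7, 1.1, -0.2]
grip_width: 0.0005
```

```bash
python3 tip.py 2.4 25 .592 -.02 .142
```

```text
j [-0.2818  0.4969  1.937   0.4523  0.3325 -2.3037] t 22.15
p [ 0.5127 -0.0146  0.3072] grasp [ 0.5808 -0.0099  0.1582] tip [ 0.5883 -0.0094  0.1418]
[[-0.0516  0.9081  0.4157]
 [ 0.9986  0.0439  0.0282]
 [ 0.0073  0.4166 -0.9091]] lean 24.62132812295677 az x 92.95930676675496 F [ 0.6928  1.1336 -0.2246] w 0.0005107027174631369
TCP target [ 0.5152 -0.0232  0.3069] slide mm [ 2.5003 -8.6684 -0.2918] rotvec deg [-0.4022 -0.4013 -0.5607]
```

Request:
arm_command(rot=[[-0.2, 0.1, -0.2], [-0.2, 0.1, -0.2], [-0.1, 0.1, -0.2], [-0.1, 0.1, -0.2], [-0.1, 0.1, -0.1], [0, 0, 0]], slide=[[2, -8, 0], [1.5, -11, 0], [1, -12, 0], [1, -12, 0], [1, -11, 0], [0, 0, 0]], fingers=[0, 0, 0, 0, 0, 0])

```text
time: 22.75
ee_pos: [0.5182, -0.0705, 0.3073]
ee_rot: [[-0.038, 0.914, 0.404], [0.999, 0.036, 0.013], [-0.003, 0.404, -0.915]]
wrist_force: [-0.8, -0.3, 0.3]
grip_width: 0.0005
```

```bash
python3 tip.py 2.4 23 .595 -.065 .142; python3 - <<'E'
from h import *
im=capture('scene');t=capture('top')
cv2.imwrite('pics/t19.png',cv2.resize(t[140:230,270:410],None,fx=5,fy=5,interpolation=cv2.INTER_CUBIC))
E
```

```text
j [-0.389   0.5064  1.907   0.4594  0.3809 -2.397 ] t 22.75
p [ 0.5182 -0.0705  0.3073] grasp [ 0.5844 -0.0684  0.1573] tip [ 0.5917 -0.0682  0.1409]
[[-0.0383  0.914   0.404 ]
 [ 0.9993  0.0363  0.0126]
 [-0.0031  0.4042 -0.9147]] lean 23.83911285006512 az x 92.19360504276638 F [-0.8343 -0.3493  0.3448] w 0.000531992736538979
TCP target [ 0.5239 -0.068   0.3095] slide mm [5.7603 2.4776 2.1896] rotvec deg [0.1459 0.845  0.2051]
```

View pics/t19.png

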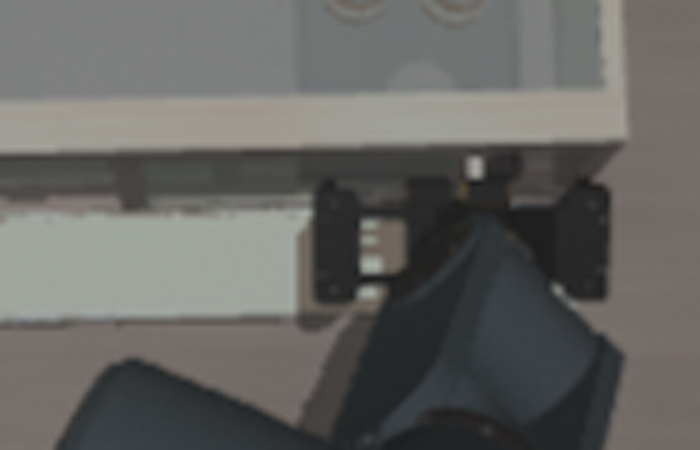

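Request:
arm_command(rot=[[0, 0.2, 0], [0, 0.2, 0], [0, 0.2, 0], [0, 0, 0], [0, 0, 0]], slide=[[2.5, -8, 0], [2, -11, 0], [1.5, -11, 0], [1, -9, 0], [0, 0, 0]], fingers=[0, 0, 0, 0, 0])

```text
time: 23.35
ee_pos: [0.5237, -0.1102, 0.3064]
ee_rot: [[-0.042, 0.921, 0.387], [0.999, 0.038, 0.018], [0.002, 0.388, -0.922]]
wrist_force: [-0.8, 2.2, -0.4]
grip_width: 0.0006
```

```bash
python3 tip.py 2.4 23 .599 -.115 .142; python3 - <<'E'
from h import *
t=capture('top')
cv2.imwrite('pics/t20.png',cv2.resize(t[140:230,270:410],None,fx=5,fy=5,interpolation=cv2.INTER_CUBIC))
E
```

```text
j [-0.4609  0.5208  1.8703  0.4598  0.4389 -2.4607] t 23.35
p [ 0.5237 -0.1102  0.3064] grasp [ 0.5872 -0.1072  0.1552] tip [ 0.5942 -0.1069  0.1386]
[[-0.0419  0.921   0.3874]
 [ 0.9991  0.0378  0.0181]
 [ 0.0021  0.3878 -0.9217]] lean 22.820652581194835 az x 92.40014825891912 F [-0.7874  2.2032 -0.4448] w 0.0006083162940501905
TCP target [ 0.5279 -0.118   0.3095] slide mm [ 4.2542 -7.8048  3.1666] rotvec deg [-0.1101 -0.1844 -0.0003]
```

View pics/t20.png

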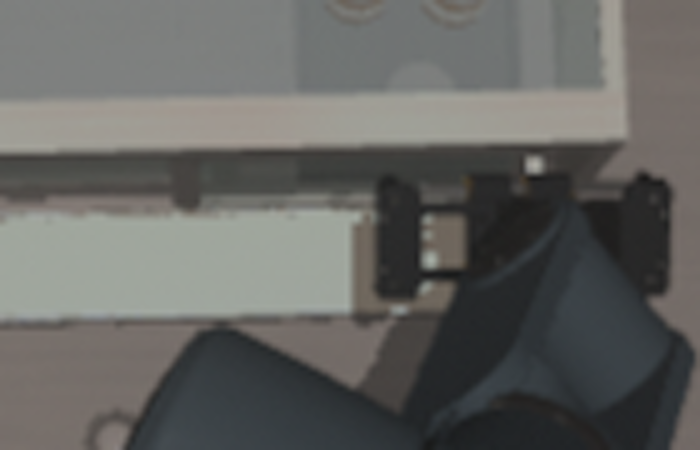

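Request:
arm_command(rot=[[0, 0, 0], [0, 0, 0], [0, 0, 0], [0, 0, 0]], slide=[[2, -5, 1], [1, -5, 0.5], [1, -5, 0.5], [0, 0, 0]], fingers=[0, 0, 0, 0])

```text
time: 23.8
ee_pos: [0.5264, -0.1248, 0.307]
ee_rot: [[-0.044, 0.923, 0.382], [0.999, 0.038, 0.022], [0.006, 0.382, -0.924]]
wrist_force: [-2.5, 1.5, -0.5]
grip_width: 0.0003
```

Request:
arm_command(rot=[[0, 0, 0], [0, 0, 0], [0, 0, 0]], slide=[[0.5, -4, 0], [0.5, -4, 0], [0, 0, 0]], fingers=[0, 0, 0])

```text
time: 24.1
ee_pos: [0.5273, -0.1332, 0.307]
ee_rot: [[-0.044, 0.923, 0.381], [0.999, 0.038, 0.023], [0.006, 0.382, -0.924]]
wrist_force: [-2.5, 0.5, 0.9]
grip_width: 0.0001
```

```bash
python3 tip.py 2.4 23 .599 -.129 .142
```

```text
j [-0.5003  0.5288  1.8448  0.46    0.4746 -2.4944] t 24.1
p [ 0.5273 -0.1332  0.307 ] grasp [ 0.5898 -0.1295  0.1554] tip [ 0.5966 -0.1291  0.1388]
[[-0.0443  0.9235  0.3811]
 [ 0.999   0.0385  0.0229]
 [ 0.0065  0.3818 -0.9242]] lean 22.445786909499592 az x 92.5396516734283 F [-2.5137  0.5179  0.8818] w 0.0001348931461199192
TCP target [ 0.5279 -0.132   0.3095] slide mm [0.6836 1.2541 2.5661] rotvec deg [-0.3453 -0.5725 -0.1414]
```

Request:
arm_command(rot=[[0, 0, 0], [0, 0, 0], [0, 0, 0]], slide=[[-1, -4, 0], [0, -4, 0], [0, 0, 0]], fingers=[0, 0, 0])

```text
time: 24.4
ee_pos: [0.5268, -0.1402, 0.3071]
ee_rot: [[-0.046, 0.923, 0.381], [0.999, 0.038, 0.028], [0.011, 0.382, -0.924]]
wrist_force: [-2.3, 2.8, 0.8]
grip_width: 0.0004
```

```bash
python3 tip.py 2.4 23 .599 -.129 .142; python3 - <<'E'
from h import *
t=capture('top')
cv2.imwrite('pics/t21.png',cv2.resize(t[140:230,270:410],None,fx=5,fy=5,interpolation=cv2.INTER_CUBIC))
E
```

```text
j [-0.5143  0.5302  1.8405  0.4706  0.4857 -2.5159] t 24.4
p [ 0.5268 -0.1402  0.3071] grasp [ 0.5893 -0.1356  0.1555] tip [ 0.5961 -0.1351  0.1389]
[[-0.046   0.9235  0.3808]
 [ 0.9989  0.0383  0.0279]
 [ 0.0112  0.3817 -0.9242]] lean 22.448785311358886 az x 92.63776323757799 F [-2.3466  2.8202  0.8032] w 0.0003775152857993953
TCP target [ 0.5279 -0.132   0.3095] slide mm [1.1495 8.2058 2.426 ] rotvec deg [-0.6183 -0.5877 -0.2409]
```

View pics/t21.png

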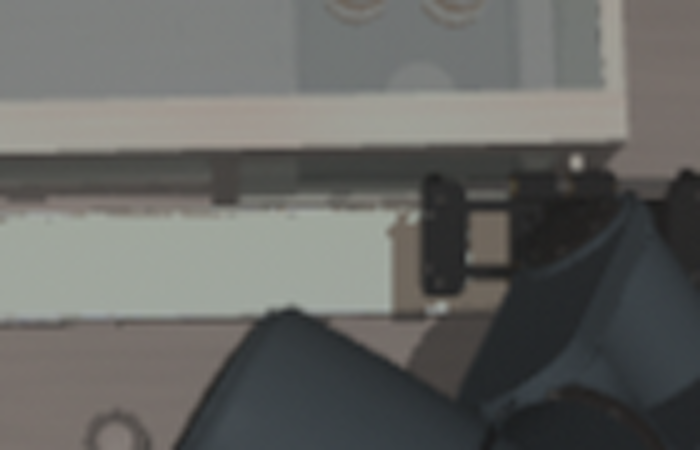

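Request:
arm_command(rot=[[-0.2, 0, 0], [0, 0, 0]], slide=[[-0.5, -5, 0], [0, 0, 0]], fingers=[0, 0])

```text
time: 24.65
ee_pos: [0.527, -0.1413, 0.3073]
ee_rot: [[-0.05, 0.924, 0.379], [0.999, 0.039, 0.036], [0.018, 0.38, -0.925]]
wrist_force: [-0.7, 0.9, -0.6]
grip_width: 0.0007
```

Request:
arm_command(rot=[[-0.2, 0, 0], [0, 0, 0]], slide=[[0, -5, 0], [0, 0, 0]], fingers=[0, 0])

```text
time: 24.85
ee_pos: [0.5273, -0.1425, 0.3074]
ee_rot: [[-0.055, 0.925, 0.376], [0.998, 0.041, 0.043], [0.024, 0.378, -0.925]]
wrist_force: [-0.6, 2.3, 0.8]
grip_width: 0.0004
```

```bash
python3 g.py
```

```text
j [-0.5207  0.5314  1.8348  0.4819  0.5066 -2.5337] t 24.85
p [ 0.5273 -0.1425  0.3074] grasp [ 0.589  -0.1354  0.1557] tip [ 0.5958 -0.1346  0.139 ]
[[-0.0547  0.9248  0.3765]
 [ 0.9982  0.0414  0.0433]
 [ 0.0244  0.3782 -0.9254]] lean 22.27023384291795 az x 93.13591702157127 F [-0.6049  2.3492  0.757 ] w 0.00035831922938124155
```

Request:
arm_command(rot=[[-0.7, 0, -0.3], [-0.7, 0, -0.2], [0, 0, 0]], slide=[[0, -6, 0], [0, -6, 0], [0, 0, 0]], fingers=[0, 0, 0])

```text
time: 25.15
ee_pos: [0.5266, -0.1437, 0.3074]
ee_rot: [[-0.057, 0.929, 0.367], [0.998, 0.042, 0.048], [0.029, 0.369, -0.929]]
wrist_force: [0.2, 0.7, -0.4]
grip_width: 0.0001
```

```bash
python3 g.py
```

```text
j [-0.5232  0.5317  1.832   0.4691  0.5195 -2.5248] t 25.15
p [ 0.5266 -0.1437  0.3074] grasp [ 0.5867 -0.1359  0.155 ] tip [ 0.5933 -0.135   0.1383]
[[-0.0569  0.9286  0.3666]
 [ 0.998   0.0423  0.0476]
 [ 0.0287  0.3686 -0.9292]] lean 21.695584065589355 az x 93.2617496707346 F [ 0.1534  0.739  -0.3532] w 0.00013326053729897187
```

Request:
arm_command(rot=[[-0.7, 0, -0.3]], slide=[[0, -6, 0]], fingers=[0])

```text
time: 25.25
ee_pos: [0.5265, -0.1455, 0.3074]
ee_rot: [[-0.055, 0.93, 0.363], [0.998, 0.04, 0.047], [0.029, 0.365, -0.93]]
wrist_force: [11.9, 35.7, 3.9]
grip_width: 0.0006
```

```bash
python3 g.py; python3 - <<'E'
from h import *
t=capture('top');s=capture('scene')
cv2.imwrite('pics/t22.png',cv2.resize(t[140:230,270:410],None,fx=5,fy=5,interpolation=cv2.INTER_CUBIC))
cv2.imwrite('pics/s22.png',cv2.resize(s[90:210,200:360],None,fx=5,fy=5,interpolation=cv2.INTER_CUBIC))
E
```

```text
j [-0.5259  0.5321  1.8298  0.4621  0.5236 -2.5189] t 25.25
p [ 0.5265 -0.1455  0.3074] grasp [ 0.5861 -0.1378  0.1548] tip [ 0.5926 -0.137   0.1381]
[[-0.0548  0.9301  0.3633]
 [ 0.9981  0.0405  0.0469]
 [ 0.0289  0.3651 -0.9305]] lean 21.487114597377882 az x 93.14052461771954 F [11.8923 35.7045  3.8897] w 0.0005665130565029352
```

View pics/t22.png

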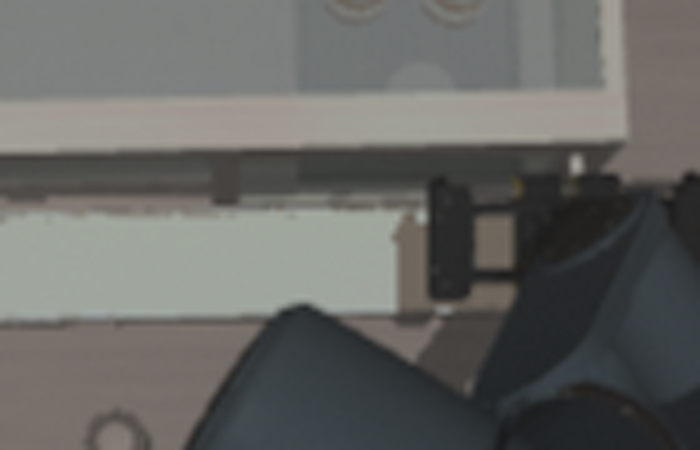

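View pics/s22.png

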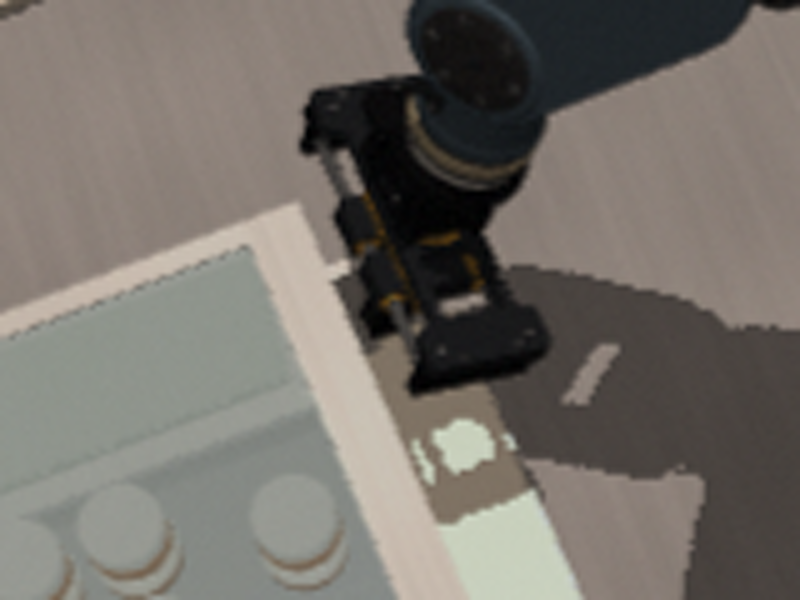

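Request:
arm_command(rot=[[0, 0, 0], [0, 0, 0], [0, 0, 0], [0, 0, 0], [0, 0, 0], [0, 0, 0], [0, 0, 0]], slide=[[0, 4, 0], [0, 8, 0], [-8, 4, 0], [-20, 0, 0], [-25, 0, 0], [-25, 0, 10], [0, 0, 0]], fingers=[0, 0, 0, 0, 0, 0, 0])

```text
time: 26.05
ee_pos: [0.4486, -0.1329, 0.3199]
ee_rot: [[-0.051, 0.925, 0.377], [0.999, 0.043, 0.029], [0.011, 0.378, -0.926]]
wrist_force: [0.1, 0.7, 0.1]
grip_width: 0.0005
```

Request:
arm_command(rot=[[0, 1, 0], [0, 2, 0], [0, 2, 0], [0, 2, 0], [0, 2, 0], [0, 0, 0]], slide=[[0, 0, 20], [0, -10, 25], [0, -20, 25], [0, -30, 20], [0, -30, 10], [0, 0, 0]], fingers=[0, 0, 0, 0, 0, 0])

```text
time: 26.65
ee_pos: [0.45, -0.2308, 0.4256]
ee_rot: [[-0.039, 0.973, 0.228], [0.999, 0.037, 0.013], [0.004, 0.229, -0.974]]
wrist_force: [0.5, 1.1, -0.0]
grip_width: 0.0004
```

```bash
python3 g.py; python3 - <<'E'
from h import *
t=capture('top');s=capture('scene')
cv2.imwrite('pics/t23.png',cv2.resize(t[70:220,230:410],None,fx=4,fy=4,interpolation=cv2.INTER_CUBIC))
cv2.imwrite('pics/s23.png',cv2.resize(s[110:230,180:340],None,fx=5,fy=5,interpolation=cv2.INTER_CUBIC))
cv2.imwrite('pics/w23.png',capture('wrist'))
E
```

```text
j [-0.7361  0.3112  1.7611  0.2069  0.9165 -2.4593] t 26.65
p [ 0.45   -0.2308  0.4256] grasp [ 0.4874 -0.2286  0.266 ] tip [ 0.4915 -0.2284  0.2484]
[[-0.0392  0.9728  0.2283]
 [ 0.9992  0.0372  0.0131]
 [ 0.0043  0.2286 -0.9735]] lean 13.216956068828251 az x 92.24841459238175 F [ 0.488   1.1431 -0.0042] w 0.00042514962365131694
```

View pics/t23.png

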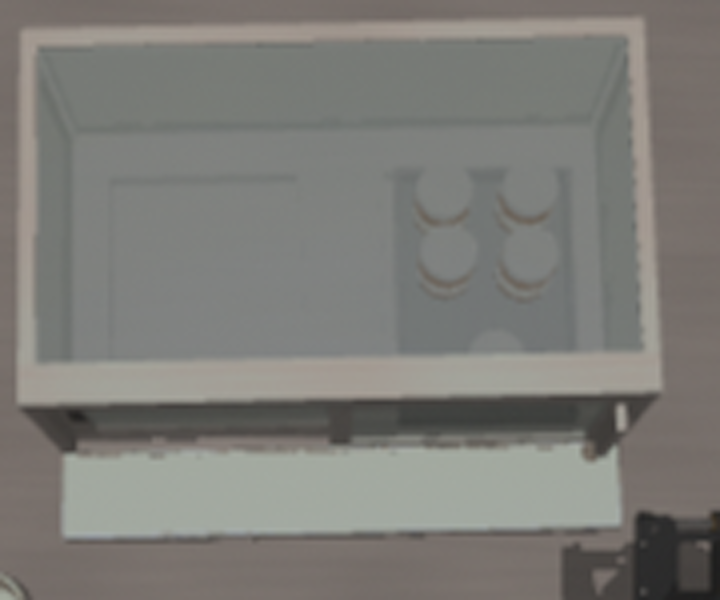

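View pics/s23.png

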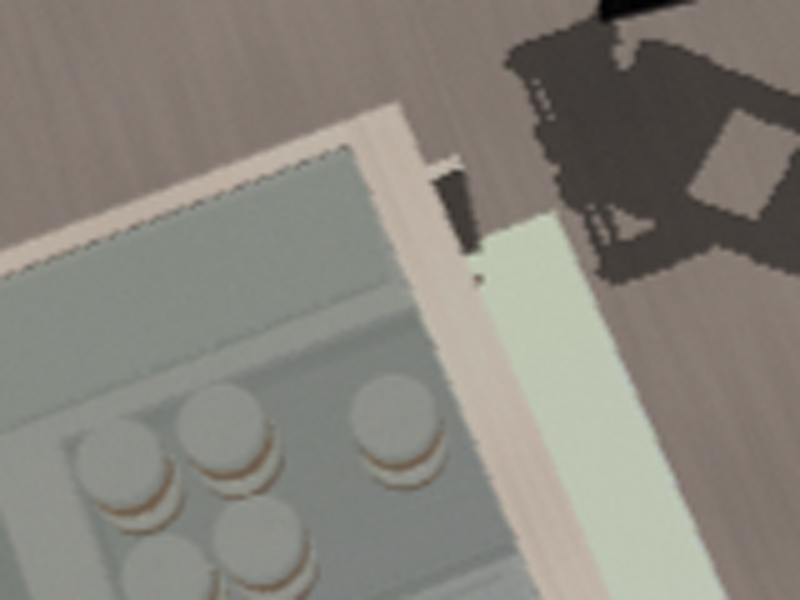

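View pics/w23.png

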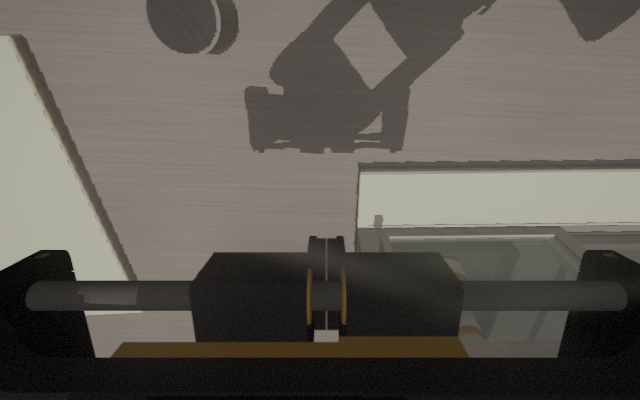

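```bash
python3 - <<'E'
import cv2
im=cv2.imread('pics/w23.png'); cv2.imwrite('pics/w23z.png',cv2.resize(im[200:260,330:450],None,fx=6,fy=6,interpolation=cv2.INTER_CUBIC))
E
```

```text
(no output)
```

View pics/w23z.png

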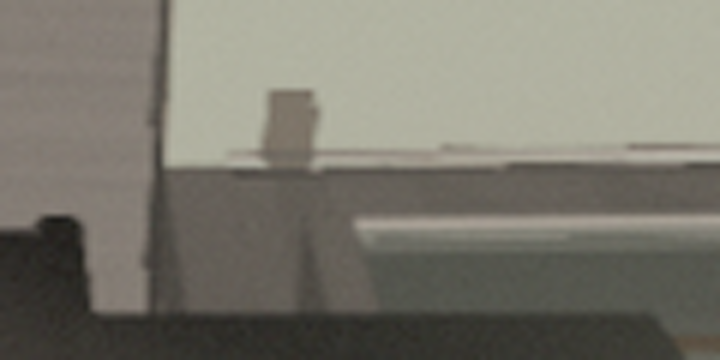

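Request:
arm_command(rot=[[0, -5, 0], [0, -5, 0], [0, -5, 0], [0, -5, 0], [0, 0, 0]], slide=[[-15, 15, 0], [-15, 20, 0], [-15, 20, 0], [-15, 15, 0], [0, 0, 0]], fingers=[0, 0, 0, 0, 0])

```text
time: 27.3
ee_pos: [0.3914, -0.1441, 0.4255]
ee_rot: [[-0.036, 0.845, 0.534], [0.999, 0.027, 0.024], [0.006, 0.534, -0.845]]
wrist_force: [-0.0, -0.6, -1.2]
grip_width: 0.0007
```

```bash
python3 g.py; python3 - <<'E'
from h import *
im=capture('wrist');cv2.imwrite('pics/w24.png',im)
E
```

```text
j [-0.7402  0.1589  2.0504  0.6947  0.6317 -2.8532] t 27.3
p [ 0.3914 -0.1441  0.4255] grasp [ 0.4789 -0.1401  0.2869] tip [ 0.4885 -0.1396  0.2717]
[[-0.0357  0.8449  0.5337]
 [ 0.9993  0.0268  0.0244]
 [ 0.0064  0.5343 -0.8453]] lean 32.29638213375768 az x 92.0450994473143 F [-0.0467 -0.5686 -1.2334] w 0.0006774139582210936
```

View pics/w24.png

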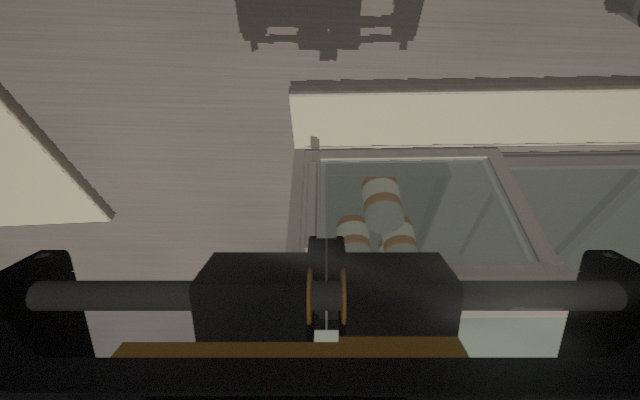

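Request:
arm_command(rot=[[0, 4, 0], [0, 4, 0], [0, 4, 0], [0, 0, 0]], slide=[[5, 0, 0], [10, 10, 0], [10, 10, 0], [0, 0, 0]], fingers=[0, 0, 0, 0])

```text
time: 27.75
ee_pos: [0.4205, -0.1272, 0.4244]
ee_rot: [[-0.042, 0.942, 0.334], [0.999, 0.038, 0.017], [0.003, 0.334, -0.942]]
wrist_force: [0.2, 0.0, 0.5]
grip_width: 0.0004
```

```bash
python3 g.py|head -1; python3 - <<'E'
import cv2
im=cv2.imread('pics/w24.png'); cv2.imwrite('pics/w24z.png',cv2.resize(im[120:250,270:400],None,fx=5,fy=5,interpolation=cv2.INTER_CUBIC))
E
```

```text
j [-0.6091  0.2041  1.944   0.3074  0.744  -2.4223] t 27.75
```

View pics/w24z.png

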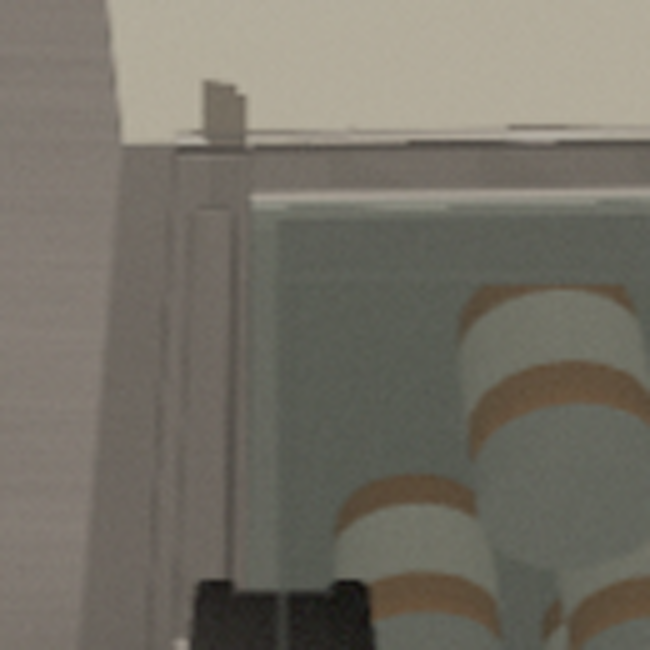

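```bash
python3 -c "
from plant import ticket;print(ticket.finish_job())"
```

```text
the job is handed in; nothing more can be done
None
```

I set the last jar upright in the free front part of the pan, pushed the pan home and slid the door shut. I handed the job in at about 27.8 s of the 72 s allowed; no verdict came back.

- **Pan:** it stopped against the back stop at about 15 N. In the wrist picture its front wall measured about 19 mm inside the face (20 mm is home), and its angle matched the case's to about 0.2°.
- **Door:** it stopped against the jamb at about 36 N. The last close-up shows its leading edge on the jamb, with only a thin line between them.
- **Jars:** four jars look upright in the last scene picture, and the fifth is cut off at the edge of that crop. In the top picture taken then, all five lids are in place.
- **Shaker, tin and ramekin:** I did not touch them. I did not measure their positions again at the end.
- **Robot:** it was clear of everything at the end.

**Possible fault:** on the final look, after the door was shut, joint 6 read -2.853 against its listed limit of -2.85. I backed it off at once, but if that limit is strict it could count as passing the joint range.

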